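# Hang the clipboard on the desk rail with an S-hook

## Robot

A 7-joint arm with a two-finger parallel gripper is mounted at the origin on the work surface. World frame = base frame: x ahead of the robot, y to its left, z up, the work surface at z = 0. Lengths are in m, angles in degrees, forces in N, time in s.
With the tool pointing down it reaches from about 0.4 to 0.85 m from the base axis. Payload 4.5 kg.
Tool frame: the origin (TCP) lies between the finger pads; the fingertips stand 17 mm ahead of it and the grasp point (between the pads) lies 2 mm behind it; z points along the fingers, y is the direction in which the jaws open and shut (so a half turn about z gives the same grasp; the last joint's range is limited). The gripper opens to 88 mm and grips with 3 to 60 N. Pads are 18 mm wide; open, the fingers measure 123 mm over their backs; the gripper's body (75 mm by 187 mm) begins 45 mm behind the grasp point.
Start: joints at [-69.167, 39.483, -11.15, 89.685, 9.013, 51.709, -12.324], TCP at [0.202, 0.591, 0.256] pointing down, gripper open.
Joint ranges: [-172.22, 172.22], [-26.19, 119.32], [-84.43, 86.54], [7.71, 146.69], [-57.33, 237.33], [2.42, 119.75], [-152.13, 152.13]. Speed limits (degrees/s): [147.25, 147.25, 180, 180, 180, 180, 180].

## Interface

Orientations are given as [roll, pitch, yaw] about the fixed x, y, z axes, in that order (R = Rz(yaw) Ry(pitch) Rx(roll)).
In Python, from cell import * gives the robot as it stands. The module is installed in compiled form; this text tells all that it offers.
- The arm moves only by the shell command python3 -m crank 'ROWS' [OPENING] [FORCE]. ROWS is JSON, a list of rows, each a list of 6 numbers: the shift along the world's x, y, z in m, then the turn, a rotation vector about the world's x, y, z in degrees. In form: [[dx, dy, dz, ax, ay, az], ...]. A call has 1 to 10 rows; each row is the pose to reach, as a shift and turn from the pose measured when the call began; what a row does not reach only later rows make up. A row lasts 1/12 s, in which the tool goes at most 41.7 mm and 7.16 degrees, less where a joint would pass 70% of its speed; a pose out of reach is approached as far as the arm can. A call with a gripper value outside its range is refused whole. OPENING is the opening, from 0 (shut) to 1 (fully open), set as the call begins (- or left out, the last holds). The fingers move at their own pace and stop on an object; FORCE is the grip in N (left out, the last holds). Time passes only in rows, so rows that repeat a pose let the fingers close. It gives the time, the measured TCP pose, the force and the opening at its end, in the units of the state.
- read_state(): the state, without advancing time (a new reading comes with each control period).
- camera(name): name is "scene" or "side" or "wrist"; returns a dict with "color" (480x640x3 uint8, red, green, blue), "depth" (480x640 float32, m along the optical axis (not along the pixel's ray), 0 where there is no reading), "mtx" (3x3 intrinsics, pixels), "dist_coeffs" ([k1, k2, p1, p2, k3] as OpenCV has them; the pictures are not rectified), "R" (3x3) and "t" (3): a world point X has camera coordinates R X + t. Camera axes: x right, y down, z forward; pixel columns grow to the right and rows downward; lengths in m; the calibration is good to about 2 mm. A picture is of the moment at which its call begins.
- hand_in(): hands the job in, once; it reports no verdict.
The state is a dict: "t": time; "joints": joint angles; "joint_velocities": joint speeds; "joint_torque": joint torques, N m; "ee_pos": TCP position; "eef_rot": TCP orientation; "ft_force": force on the tool from outside, world axes, zero at the start; "torque": the same for the moment, N m; "gripper_width": finger opening in m.
Only numpy, scipy, OpenCV 4.12 (cv2) and the standard library are available. Lean on these libraries where they do the work, as an engineer would, in place of code of your own. Each camera call takes 0.05 s, during which the arm holds its last target. There are 200 camera calls.

## Task

Take the S-hook off the front wire of the file sorter, hook its lower end through the hole in the clip of the clipboard that stands in the sorter, and lift the clipboard out with the hook in the gripper. Then hang the hook, clipboard and all, over the desk rail between its two posts, and leave it hanging freely, with no more than a slight sway. Do not drop the clipboard, and do not shift the mouse, stapler, mug or tape dispenser.

Things in the scene. Friction and masses are not known exactly. Their poses are not given: they have to be found in the camera images.
- hook: the S-hook: bent 4 mm steel wire, 100 mm tall, 30 g, hanging over the sorter's front wire. Origin: centre of its grip. Axes: z is up while it hangs, the S lies in the x-z plane, y is square to it. The straight middle leans 14 degrees off z, its top towards -x (the front). The upper curve opens downward on the +x side, the lower curve upward on the -x side
- hook_grip (a point): centre of the grey plastic grip moulded round the hook's straight middle, the place to hold it: 10 mm wide along y, 12 mm deep, 36 mm long along the leaning middle. Same point and axes as the hook's. Below the wire it hangs on there is free room in front and 40 mm behind
- hook_eye (a point): on the hook, middle of the upper curve: the wire's centre line runs round this point at 10 mm, from the straight middle over the top to a tip 6 mm below the point's level (16 mm wide inside). At (1.3, 0, 35.4) mm from the hook's origin, in the hook's axes
- hook_seat (a point): on the hook, centre of the wire at the bottom of the lower curve, where a hung thing bears. At (4.6, 0, -50.4) mm from the hook's origin, in the hook's axes. The lower curve's centre line runs at 8 mm radius round the point (2.6, 0, -42.7) mm, from the straight middle through hook_seat to the tip (12 mm wide inside)
- hook_tip (a point): on the hook, centre of the free end of the lower curve (round end, 2 mm radius), at (-6.3, 0, -42.3) mm from the hook's origin in the hook's axes; the last 4 mm point upward and 24 degrees towards -x
- clipboard: the clipboard: brown board 112 wide, 158 high, 4 mm thick, a ruled sheet and a steel clip on its front (robot's) side; 0.11 to 0.18 kg. It stands loose in the sorter, leaning 27 degrees back (top away from the robot) on the middle wire, its foot against a low lip. Origin: middle of its lower edge. z up along the board, y along its width, x out of its back
- board_hole (a point): centre of the 14 mm round hole in the clip's flat steel tab (40 mm wide, 3 mm thick), which stands up past the board's top edge; the tab's top edge is 16 mm above this point, the board's 13 mm below it. 171 mm up the clipboard's z from its origin. Axes as the clipboard's: x is the hole's axis. Behind the tab nothing is higher than 110 mm above the desk
- sorter: black wire file sorter, fixed: base 200 x 250 x 3 mm with three slanted frames of 6 mm wire, 220 mm wide, their level top wires 105 mm above the desk (at x -25, 55 and 131 mm), envelopes in the rear slot (82 mm high); a 15 mm high lip at x -5 holds the clipboard's foot. Origin: on the desk near the base's middle; x points away from its front, y along its wires
- rail_mid (a point): middle of the desk rail's bar, on its axis, 300 mm above the desk. A level steel rod, 10 mm diameter, along this point's y, between two fixed upright 16 mm posts at y -150 and +150 mm (312 mm high, on round feet 60 mm across); free in front, behind and below. x is level and square to the bar, pointing away from the robot's side
- mouse: black computer mouse, 105 x 60 x 33 mm; origin under its middle. Leave it alone
- stapler: black stapler, 122 x 34 x 47 mm; origin under its middle. Leave it alone
- mug: white mug, 80 mm across, 92 mm high; origin under its middle. Leave it alone
- tape: black tape dispenser with a clear roll, 140 x 55 x 77 mm; origin under its middle. Leave it alone

How it is judged (in metres and radians):
On the way:
1. the clipboard hangs from the S-hook that the gripper holds, lifted clear of the sorter, its hole at least 0.19 m above the desk; the fingers do not touch the clipboard (contact force between the fingers and hook above 1 N and distance between hook_seat and board_hole below 0.011 m and contact force between hook and clipboard above 0.4 N and height (world z) of board_hole above 0.19 m and contact force between clipboard and sorter below 0.05 N and contact force between the fingers and clipboard below 0.05 N), for 0.2 s.
At the end, for the whole second after the job is handed in: The rail lies inside the hook's upper curve (hook_eye within 9 mm of its axis, 140 mm of its middle), the clipboard's weight hangs in the lower curve by its hole (hole centre within 11 mm of hook_seat), upright within 11 degrees, both slower than 100 mm/s (x of hook_eye in the frame of rail_mid between -0.009 and 0.009 m and z of hook_eye in the frame of rail_mid between -0.009 and 0.009 m and y of hook_eye in the frame of rail_mid between -0.14 and 0.14 m and distance between hook_seat and board_hole below 0.011 m and contact force between hook and clipboard above 0.4 N and angle between clipboard's own z axis and vertical below 0.2 rad and linear speed of each of clipboard, hook below 0.1 m/s); the robot touches nothing.
It fails at once if the clipboard is dropped or laid down (tipped more than 60 degrees) (angle between clipboard's own z axis and vertical above 1.05 rad).
It fails at once if the mouse, stapler, mug or tape dispenser is shifted by more than 20 mm (distance of any of mouse, stapler, mug, tape from where it was at the start of the episode above 0.02 m).
It also fails if it takes over 72 s, if anything falls off the work surface, if the arm or the gripper's body presses on something with over 40 N, if the wrist force passes 120 N, or if a joint passes its speed limit or range.

## Working session

There is one attempt and no reset: what is moved stays moved. The work goes in short steps, Python scripts to look and compute and a shell command to move; the robot and the scene stay as the last step left them, time stands still between calls to the robot, and variables do not carry over. Pictures are saved under pics/ and viewed, about 8 in all and at most 12, crops included, and the job is handed in when it is done.

```bash
mkdir -p pics; cat > h.py <<'E'
import numpy as np, cv2
from cell import *
def grab(n,tag):
    c=camera(n); np.savez('pics/%s.npz'%tag,**{k:np.asarray(v) for k,v in c.items()})
    cv2.imwrite('pics/%s.png'%tag,c['color'][:,:,::-1]); return c
def load(tag): return dict(np.load('pics/%s.npz'%tag))
def cloud(c):
    v,u=np.mgrid[0:480,0:640]; p=np.stack([u,v],-1).reshape(-1,1,2).astype(float)
    n=cv2.undistortPoints(p,c['mtx'],c['dist_coeffs'])[:,0]
    z=c['depth'].reshape(-1).astype(float)
    X=np.c_[n*z[:,None],z]; W=(X-c['t'])@c['R']
    W[z==0]=np.nan; return W.reshape(480,640,3)
def proj(c,P):
    return cv2.projectPoints(np.atleast_2d(P).astype(float),cv2.Rodrigues(c['R'])[0],np.asarray(c['t'],float),c['mtx'],c['dist_coeffs'])[0][:,0]
E
python3 - <<'E'
from h import *
s=read_state(); print({k:np.round(v,3).tolist() for k,v in s.items()})
a=grab('scene','s0');b=grab('side','d0');w=grab('wrist','w0')
for c in(a,b,w): print(np.round(-c['R'].T@c['t'],3),np.round(c['R'][2],3),c['mtx'][0,0])
E
```

```text
{'t': 0.0, 'joints': [-69.168, 39.534, -11.144, 89.744, 9.015, 51.709, -12.326], 'joint_velocities': [-0.01, -0.117, 0.044, 0.119, 0.037, -0.132, 0.083], 'joint_torque': [-0.0, -52.755, -1.267, -15.343, -0.053, 0.007, 0.0], 'ee_pos': [0.202, 0.591, 0.255], 'eef_rot': [-179.895, 0.009, 161.109], 'ft_force': [0.497, -0.165, 0.347], 'torque': [-0.012, 0.02, -0.007], 'gripper_width': 0.088}
[1.17  0.595 0.777] [-0.577 -0.579 -0.576] 556.8227448075136
[0.477 0.94  0.811] [ 0.076 -0.835 -0.545] 587.7733386006657
[0.134 0.613 0.383] [ 0.264 -0.093 -0.96 ] 387.39912977522226
```

View pics/s0.png

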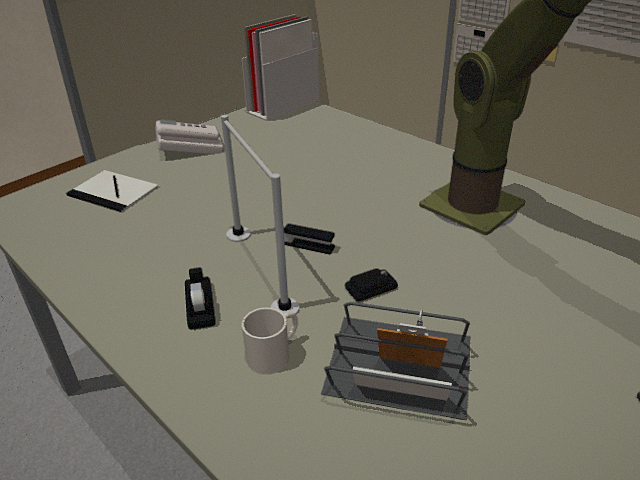

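View pics/d0.png

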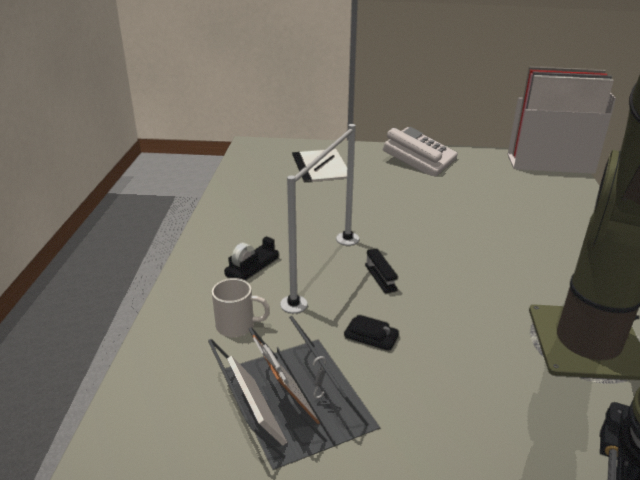

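```bash
python3 - <<'E'
from h import *
a=load('s0');b=load('d0');A=cloud(a);B=cloud(b)
def sh(C,u,v,r=4):
    p=C[v-r:v+r+1,u-r:u+r+1].reshape(-1,3); p=p[~np.isnan(p[:,0])]
    return np.round(p[p[:,2].argmax()],3)
for n,u,v in[('railL',228,122),('railR',275,177),('railm',250,150),('mouse',372,284),('stap',310,235),('mug',265,320),('tape',198,295),('fw1',350,307),('fw2',464,321),('hook',420,315),('tab',413,328),('mw1',340,338),('mw2',465,354),('rw1',330,372),('rw2',466,388),('b1',380,330),('b2',447,336)]: print('A',n,sh(A,u,v))
for n,u,v in[('railL',350,128),('railR',292,180),('hook',320,362),('fw',365,415),('fw',295,322)]: print('B',n,sh(B,u,v))
# rail fit
for C in(A,B):
    m=(abs(C[...,2]-0.3)<0.012); 
    p=C[m]; p=p[(p[:,0]<0.9)&(p[:,1]<0.5)&(p[:,0]>.3)]; print(len(p),p.min(0),p.max(0)); d=p[:,:2]; l=cv2.fitLine(d.astype(np.float32),cv2.DIST_HUBER,0,.01,.01).ravel(); print('rail',l)
    # top wires
    m=(abs(C[...,2]-0.106)<0.004); p=C[m]; p=p[(p[:,1]>0.2)&(p[:,0]>.3)]; print(len(p)); np.save('/tmp/w%d.npy'%(C is B),p)
cv2.imwrite('pics/cropA.png',cv2.resize(a['color'][295:415,320:480,::-1],None,fx=5,fy=5,interpolation=cv2.INTER_CUBIC))
cv2.imwrite('pics/cropB.png',cv2.resize(b['color'][310:465,200:390,::-1],None,fx=4,fy=3.8,interpolation=cv2.INTER_CUBIC))
E
```

```text
A railL [ 0.519 -0.338  0.309]
A railR [ 0.625 -0.058  0.314]
A railm [ 0.583 -0.166  0.305]
A mouse [0.459 0.039 0.035]
A stap [ 0.435 -0.167  0.048]
A mug [ 0.705 -0.005  0.076]
A tape [ 0.755 -0.161  0.075]
A fw1 [0.603 0.104 0.108]
A fw2 [0.502 0.272 0.11 ]
A hook [0.542 0.213 0.113]
A tab [0.63  0.257 0.173]
A mw1 [0.67  0.146 0.107]
A mw2 [0.57  0.314 0.108]
A rw1 [0.737 0.186 0.107]
A rw2 [0.63  0.355 0.104]
A b1 [0.65  0.206 0.147]
A b2 [0.597 0.296 0.145]
B railL [ 0.517 -0.333  0.316]
B railR [ 0.617 -0.063  0.314]
B hook [0.527 0.229 0.113]
B fw [0.461 0.264 0.034]
B fw [0.587 0.128 0.111]
1186 [ 0.30053453 -1.12449882  0.2880853 ] [ 0.62701216 -0.05415421  0.31197201]
rail [ 0.15936086  0.9872204   0.49858716 -0.67885816]
979
1061 [ 0.30004457 -1.10296055  0.28800233] [ 0.6254951  -0.05062947  0.31197828]
rail [ 0.17848678  0.98394233  0.48063037 -0.7138732 ]
538
```

View pics/cropB.png

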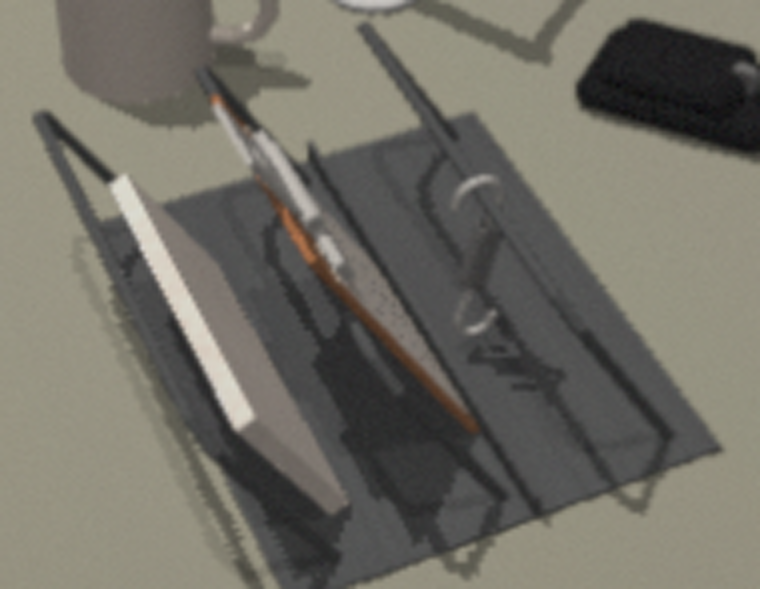

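```bash
cat >> h.py <<'E'
from scipy.spatial.transform import Rotation as Ro
def toolR(alpha,yaw):
    a,y=np.radians([alpha,yaw]); z=np.array([np.cos(a)*np.cos(y),np.cos(a)*np.sin(y),-np.sin(a)])
    x=np.array([np.sin(a)*np.cos(y),np.sin(a)*np.sin(y),np.cos(a)]); return np.c_[x,np.cross(z,x),z]
def go(tcp,R):
    s=read_state(); R0=Ro.from_euler('xyz',s['eef_rot'],degrees=True).as_matrix()
    return np.round(np.array(tcp)-s['ee_pos'],4).tolist(), np.round(Ro.from_matrix(R@R0.T).as_rotvec(degrees=True),2).tolist()
E
python3 - <<'E'
from h import *
# sorter yaw + offset by edge: points of high wires in scene cloud
p=np.load('/tmp/w0.npy')
for yaw in(31,):
    pass
best=None
for yaw in np.arange(25,37,.5):
    y=np.radians(yaw); x=p[:,0]*np.cos(y)+p[:,1]*np.sin(y)
    h=np.histogram(x,np.arange(.4,.9,.002))[0]; s=np.sort(h)[-6:].sum()
    if best is None or s>best[0]: best=(s,yaw,h)
print(best[:2]); h=best[2]; i=np.argsort(h)[-12:]; print([(round(.4+.002*k+.001,3),int(h[k])) for k in sorted(i)])
print(go([.449,.160,.175],toolR(45,31)))
E
```

```text
(np.int64(709), np.float64(31.0))
[(np.float64(0.567), 29), (np.float64(0.569), 55), (np.float64(0.571), 57), (np.float64(0.645), 34), (np.float64(0.647), 72), (np.float64(0.649), 119), (np.float64(0.651), 96), (np.float64(0.653), 18), (np.float64(0.721), 24), (np.float64(0.723), 103), (np.float64(0.725), 176), (np.float64(0.727), 143)]
([0.2467, -0.4309, -0.0801], [55.45, 5.78, -122.03])
```

```bash
python3 -m crank '[[0.03,-0.05,0.05,2.5,0.3,-6],[0.05,-0.1,0.05,5,0.6,-12],[0.08,-0.14,0.05,8,0.9,-18],[0.1,-0.18,0.05,11,1.2,-24],[0.12,-0.22,0.05,13.5,1.5,-30],[0.15,-0.26,0.04,16.4,1.7,-36],[0.18,-0.3,0.02,19,2,-42],[0.2,-0.35,0,21.8,2.3,-48],[0.22,-0.38,-0.03,24.5,2.6,-54],[0.2467,-0.4309,-0.06,27.3,2.9,-60]]' 1
python3 - <<'E'
from h import *
print(go([.449,.160,.175],toolR(45,31)))
E
```

```text
t: 0.98
ee_pos: [0.3863, 0.2719, 0.2587]
eef_rot: [165.4, -19.7, 106.3]
ft_force: [-1.5, -0.2, -0.4]
gripper_width: 0.0879
([0.0627, -0.1119, -0.0837], [29.58, 2.6, -65.83])
```

```bash
python3 -m crank '[[0.01,-0.02,-0.01,3,0.3,-6.4],[0.03,-0.04,-0.02,6,0.5,-13],[0.04,-0.07,-0.04,9,0.8,-19.5],[0.05,-0.09,-0.06,12,1,-26],[0.0627,-0.1119,-0.0837,15,1.3,-33],[0.0627,-0.1119,-0.0837,18,1.6,-39.5],[0.0627,-0.1119,-0.0837,21,1.8,-46],[0.0627,-0.1119,-0.0837,24,2,-53],[0.0627,-0.1119,-0.0837,27,2.3,-59.5],[0.0627,-0.1119,-0.0837,29.6,2.6,-65.8]]'
python3 -m crank '[[0,0,0,0,0,0],[0,0,0,0,0,0]]'
python3 - <<'E'
from h import *
print(go([.449,.160,.175],toolR(45,31)),read_state()['joints'])
w=grab('wrist','w1'); cv2.imwrite('pics/w1v.png',w['color'][:,:,::-1])
E
```

```text
t: 1.82
ee_pos: [0.5026, 0.1295, 0.2548]
eef_rot: [-177.3, -33.1, 51.1]
ft_force: [0.3, -0.3, -0.5]
gripper_width: 0.0882
t: 1.98
ee_pos: [0.5026, 0.1291, 0.2547]
eef_rot: [-177.4, -33.0, 51.2]
ft_force: [0.1, -0.2, 0.4]
gripper_width: 0.0879
([-0.0536, 0.0309, -0.0797], [6.35, -10.42, -21.79]) [ 21.34453924  34.0285447  -40.55850385 127.53162218 -57.27328151
   2.46710889   9.3868389 ]
```

View pics/w1v.png

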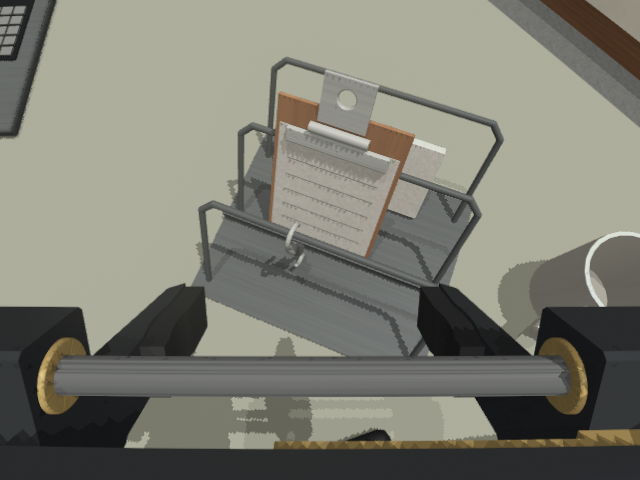

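```bash
python3 - <<'E'
from h import *
import itertools
s=read_state()
D=[([-69.168,39.534,-11.144,89.744,9.015,51.709,-12.326],[-179.895,.009,161.109],[.202,.591,.255]),(list(s['joints']),list(s['eef_rot']),list(s['ee_pos']))]
for sg in itertools.product([1,-1],repeat=7):
    Q=[]
    for j,e,p in D:
        j=np.array(j)*sg
        R=Ro.from_euler('ZYZYZYZ',j,degrees=True)   # intrinsic
        Q.append(R.inv()*Ro.from_euler('xyz',e,degrees=True))
    d=(Q[0]*Q[1].inv()).magnitude()*57.3
    if d<3: print(sg,d,Q[0].as_rotvec(degrees=True).round(1))
print(s['ee_pos'],s['eef_rot'])
E
```

```text
Traceback (most recent call last):
  File "scipy/spatial/transform/_rotation.pyx", line 1413, in scipy.spatial.transform._rotation.Rotation.from_euler
ValueError: Expected axis specification to be a non-empty string of upto 3 characters, got ZYZYZYZ
```

```bash
cat >> h.py <<'E'
def FR(j,sg):
    R=Ro.identity()
    for k in range(7): R=R*Ro.from_euler('zyzyzyz'[k],j[k]*sg[k],degrees=True)
    return R
E
python3 - <<'E'
from h import *
import itertools
s=read_state()
D=[([-69.168,39.534,-11.144,89.744,9.015,51.709,-12.326],[-179.895,.009,161.109],[.202,.591,.255]),(list(s['joints']),list(s['eef_rot']),list(s['ee_pos']))]
res=[]
for sg in itertools.product([1,-1],repeat=7):
  for c0 in(0,90,180,-90):
    Q=[]
    for j,e,p in D:
        Q.append((Ro.from_euler('z',c0,degrees=True)*FR(j,sg)).inv()*Ro.from_euler('xyz',e,degrees=True))
    d=(Q[0]*Q[1].inv()).magnitude()*57.3
    res.append((round(d,2),sg,c0,Q[0].as_rotvec(degrees=True).round(1)))
res.sort(key=lambda r:r[0])
for r in res[:12]: print(*r)
E
```

```text
0.0 (-1, 1, -1, 1, -1, 1, -1) 0 [-0.  0. 90.]
0.0 (-1, -1, -1, -1, -1, -1, -1) 180 [  0.   0. -90.]
12.41 (-1, 1, 1, -1, 1, -1, 1) 0 [-60.5 -60.5  71.1]
12.41 (-1, -1, 1, 1, 1, 1, 1) 180 [-61.5  61.5 -77.3]
28.9 (-1, 1, 1, -1, -1, -1, -1) 180 [ 66.2 -61.9 -97.5]
28.9 (-1, -1, 1, 1, -1, 1, -1) 0 [55.1 58.8 51.4]
35.92 (-1, 1, 1, 1, 1, 1, 1) 180 [  0.2  -0.2 -93.9]
35.92 (-1, -1, 1, -1, 1, -1, 1) 0 [ 0.2  0.2 86.1]
38.33 (-1, 1, 1, -1, 1, -1, 1) 90 [-1.125e+02  1.000e-01  1.366e+02]
38.33 (-1, -1, 1, 1, 1, 1, 1) -90 [ 0.1 79.  -3.3]
38.75 (-1, 1, 1, -1, 1, -1, -1) 0 [-69.2 -44.4  51.1]
38.75 (-1, -1, 1, 1, 1, 1, -1) 180 [-49.8  77.7 -96.5]
```

```bash
cat >> h.py <<'E'
SG=(-1,1,-1,1,-1,1,-1)
def parts(j):
    R=[Ro.identity()]
    for k in range(7): R.append(R[-1]*Ro.from_euler('zyzyzyz'[k],j[k]*SG[k],degrees=True))
    return [r.as_matrix() for r in R]
E
python3 - <<'E'
from h import *
s=read_state()
D=[([-69.168,39.534,-11.144,89.744,9.015,51.709,-12.326],[.202,.591,.255]),(list(s['joints']),list(s['ee_pos']))]
def A(full):
    M=[];b=[]
    for j,p in D:
        R=parts(j); c=[np.array([0,0,1.]),R[2][:,2],R[4][:,2],R[6][:,2]]
        if full=='e': c+=[R[2][:,0],]
        if full=='w': c+=[R[6][:,0]]
        if full=='a': c+=[R[1][:,0]]
        if full=='f': c+=[R[4][:,0]]
        if full=='g': c+=[R[3][:,0]-R[4][:,0]]
        M.append(np.c_[tuple(c)]); b+=list(p)
    return np.vstack(M),np.array(b)
for f in' ewafg':
    M,b=A(f); x,*_=np.linalg.lstsq(M,b,rcond=None); print(f,x.round(4),(M@x-b).round(4))
E
```

```text
[0.2286 0.6198 0.2957 0.2757] [-0.0353  0.0075 -0.0077  0.0038 -0.0053  0.0077]
e [-0.1073  0.8992  0.2657  0.3039 -0.1946] [-0.0282  0.01   -0.0139 -0.0021 -0.0036  0.0139]
w [-0.0071  0.8055  0.3018  0.1842  0.1167] [-0.0061  0.007  -0.0123 -0.0066  0.0001  0.0123]
a [0.2323 0.6153 0.2959 0.2756 0.0027] [-0.0354  0.0074 -0.0076  0.004  -0.0054  0.0076]
f [ 0.2215  0.5995  0.293   0.2651 -0.0198] [-0.0357  0.005  -0.0028  0.0072 -0.0059  0.0028]
g [ 0.2326  0.6457  0.3024  0.2963 -0.0141] [-0.0333  0.0088 -0.0106  0.0014 -0.0047  0.0106]
```

```bash
cat > lg.py <<'E'
from h import *
import json
s=read_state(); open('log.txt','a').write(json.dumps([list(map(float,s[k])) for k in('joints','ee_pos','eef_rot')])+'\n')
R=Ro.from_euler('xyz',s['eef_rot'],degrees=True).as_matrix(); print(np.round(s['joints'],1),np.round(s['ee_pos'],3),'z',np.round(R[:,2],3))
E
python3 lg.py
python3 -m crank '[[-0.02,0,0.03,-2.2,-2.5,6],[-0.04,0,0.06,-4.4,-5,12],[-0.06,0,0.08,-6.6,-7.5,18],[-0.08,0,0.1,-8.8,-10,24]]' >/dev/null; python3 lg.py
python3 -m crank '[[0,0.02,0,-1,-5,3],[0,0.04,0,-2,-10,6],[0,0.06,0,-3,-15,9],[0,0.06,0,-4,-20,12],[0,0.06,0,-4,-20,12]]' >/dev/null; python3 lg.py
python3 -m crank '[[0,0.0,0,0,6,0],[0,0,0,0,12,0],[0.02,0,0,0,18,0],[0.02,0,0.03,0,24,0],[0.02,0,0.03,0,24,0]]' >/dev/null; python3 lg.py
python3 - <<'E'
from h import *
import json
from scipy.optimize import least_squares
D=[([-69.168,39.534,-11.144,89.744,9.015,51.709,-12.326],[.202,.591,.255])]+[(l[0],l[1]) for l in map(json.loads,open('log.txt'))]
M=[];b=[]
for j,p in D:
    R=parts(j); M.append(np.c_[[0,0,1.],R[1][:,0],R[2][:,2],R[3][:,0],R[4][:,0],R[4][:,2],R[5][:,0],R[6][:,0],R[6][:,2]]); b+=list(p)
M=np.vstack(M);b=np.array(b); x,r,k,sv=np.linalg.lstsq(M,b,rcond=None); print(x.round(4),k,sv.round(3),abs(M@x-b).max())
E
```

```text
[ 21.3  34.  -40.6 127.5 -57.3   2.5   9.4] [0.502 0.129 0.255] z [ 0.305  0.454 -0.837]
[ 17.5  14.9 -30.8 128.6 -42.2  22.7  16.4] [0.421 0.13  0.355] z [ 0.262  0.442 -0.858]
[ 26.3  14.9 -54.9 133.6 -57.3   2.5  41.5] [0.426 0.186 0.378] z [ 0.429  0.457 -0.779]
[ -2.6  15.1 -12.7 112.2 -31.3  44.8   9.2] [0.446 0.185 0.409] z [ 0.092  0.456 -0.885]
[ 0.2349  0.0813  0.5385  0.0443 -0.0114  0.2878 -0.0109  0.0726  0.2025] 9 [4.667 4.339 1.803 0.737 0.578 0.36  0.285 0.197 0.108] 0.026580751073418535
```

```bash
cat > fit.py <<'E'
from h import *
import json
D=[([-69.168,39.534,-11.144,89.744,9.015,51.709,-12.326],[.202,.591,.255])]+[(l[0],l[1]) for l in map(json.loads,open('log.txt'))]
def cols(j):
    R=parts(j); return {'h':np.array([0,0,1.]),'1x':R[1][:,0],'1y':R[1][:,1],'2x':R[2][:,0],'2z':R[2][:,2],'3x':R[3][:,0],'3y':R[3][:,1],'4x':R[4][:,0],'4z':R[4][:,2],'5x':R[5][:,0],'5y':R[5][:,1],'6x':R[6][:,0],'6z':R[6][:,2]}
def fit(names):
    M=np.vstack([np.c_[tuple(cols(j)[n] for n in names)] for j,p in D]); b=np.concatenate([p for _,p in D])
    x=np.linalg.lstsq(M,b,rcond=None)[0]; return x,abs(M@x-b).max()
if __name__=='__main__':
    import itertools
    base=['h','2z','4z','6z']; opt=['1x','1y','2x','3x','3y','4x','5x','5y','6x']
    out=[]
    for k in range(0,6):
        for c in itertools.combinations(opt,k):
            x,e=fit(base+list(c)); out.append((e,k,c,x.round(4)))
    for k in range(6):
        o=sorted([o for o in out if o[1]==k],key=lambda o:o[0])[:3]
        for q in o: print(round(q[0],4),q[2],q[3])
E
python3 fit.py
```

```text
0.0338 () [0.2357 0.6136 0.3285 0.2525]
0.0072 ('3y',) [ 0.3359  0.5595  0.3422  0.2922 -0.0388]
0.013 ('1y',) [ 0.3457  0.5796  0.3473  0.328  -0.0502]
0.0208 ('5y',) [ 0.3082  0.6146  0.3229  0.3211 -0.0412]
0.0001 ('1y', '3y') [ 0.3464  0.5633  0.345   0.3083 -0.0188 -0.0269]
0.0018 ('3y', '5x') [ 0.3364  0.5655  0.3489  0.288  -0.044   0.0103]
0.0031 ('1y', '5x') [ 0.3601  0.5604  0.3385  0.3389 -0.0474 -0.0164]
0.0 ('1y', '3y', '5y') [ 3.463e-01  5.635e-01  3.448e-01  3.084e-01 -1.840e-02 -2.700e-02
 -4.000e-04]
0.0001 ('1y', '2x', '3y') [ 3.462e-01  5.635e-01  3.451e-01  3.083e-01 -1.860e-02 -2.000e-04
 -2.710e-02]
0.0001 ('1y', '3x', '3y') [ 3.465e-01  5.635e-01  3.453e-01  3.085e-01 -1.870e-02 -4.000e-04
 -2.700e-02]
0.0 ('1y', '3x', '3y', '5y') [ 3.462e-01  5.635e-01  3.446e-01  3.083e-01 -1.830e-02  3.000e-04
 -2.690e-02 -6.000e-04]
0.0 ('1x', '1y', '3y', '5y') [ 3.463e-01  5.635e-01  3.448e-01  3.084e-01  0.000e+00 -1.840e-02
 -2.690e-02 -4.000e-04]
0.0 ('1y', '3y', '5y', '6x') [ 3.464e-01  5.635e-01  3.448e-01  3.085e-01 -1.840e-02 -2.690e-02
 -4.000e-04 -1.000e-04]
0.0 ('1y', '3y', '5x', '5y', '6x') [ 3.462e-01  5.635e-01  3.449e-01  3.081e-01 -1.810e-02 -2.720e-02
  3.000e-04 -4.000e-04 -1.000e-04]
0.0 ('1y', '3x', '3y', '5y', '6x') [ 3.463e-01  5.634e-01  3.445e-01  3.084e-01 -1.830e-02  3.000e-04
 -2.690e-02 -6.000e-04 -1.000e-04]
0.0 ('1y', '2x', '3y', '5y', '6x') [ 3.464e-01  5.635e-01  3.448e-01  3.086e-01 -1.850e-02 -1.000e-04
 -2.690e-02 -4.000e-04 -2.000e-04]
```

```bash
cat >> h.py <<'E'
from scipy.optimize import least_squares
LO=np.array([-172.22,-26.19,-84.43,7.71,-57.33,2.42,-152.13]);HI=np.array([172.22,119.32,86.54,146.69,237.33,119.75,152.13])
def FK(j):
    R=parts(j); p=np.array([0,0,.3464])-.0188*R[1][:,1]+.5633*R[2][:,2]-.0269*R[3][:,1]+.345*R[4][:,2]+.3083*R[6][:,2]
    return p,R[7]@Ro.from_euler('z',90,degrees=True).as_matrix()
def IK(p,R,j0,w=2e-4):
    def f(j):
        q,S=FK(j); return np.r_[(q-p)*10,Ro.from_matrix(R@S.T).as_rotvec()*3,w*(j-j0)]
    r=least_squares(f,np.clip(j0,LO+1,HI-1),bounds=(LO,HI)); q,S=FK(r.x)
    return r.x,np.linalg.norm(q-p)*1e3,np.degrees(Ro.from_matrix(R@S.T).magnitude())
E
cat > ik1.py <<'E'
from h import *
seeds=[np.array([-20,s2,s3,120,s5,30,s7],float) for s2 in(0,30) for s3 in(-30,30) for s5 in(0,90,180) for s7 in(-90,0,90)]
flip=np.diag([-1,-1,1.])
P={'grasp':([.54,.21,.066],31),'thread':([.60,.25,.22],31),'rail':([.56,-.2,.265],-20)}
for up in(1,0):
  for n,(p,yw) in P.items():
    for al in(0,20,30,40,50,60,75):
        R=toolR(al,yw); R=R if up else R@flip
        c=[]
        for s in seeds:
            j,e,a=IK(np.array(p),R,s)
            if e<1 and a<.5: c.append((round(float(min((j-LO).min(),(HI-j).min())),1),j.round(0).astype(int).tolist()))
        c.sort(key=lambda t:-t[0]); print('up' if up else 'dn',n,al,len(c),c[:1])
E
python3 ik1.py
```

```text
up grasp 0 15 [(0.0, [3, 100, -27, 135, 221, 120, 145])]
up grasp 20 17 [(2.1, [-9, 85, -17, 145, 194, 113, 119])]
up grasp 30 17 [(2.2, [-2, 79, -31, 144, 182, 95, 127])]
up grasp 40 17 [(5.1, [1, 71, -38, 142, 169, 77, 130])]
up grasp 50 17 [(10.4, [4, 66, -45, 136, 153, 60, 140])]
up grasp 60 18 [(16.7, [-7, 56, -28, 130, 152, 37, 131])]
up grasp 75 18 [(4.3, [-27, 51, 4, 119, 225, 7, 50])]
up thread 0 19 [(2.9, [-10, 74, -21, 140, 196, 117, 118])]
up thread 20 17 [(6.5, [0, 61, -39, 140, 177, 83, 125])]
up thread 30 17 [(10.6, [4, 56, -48, 136, 163, 65, 133])]
up thread 40 17 [(16.1, [-3, 46, -34, 131, 161, 44, 124])]
up thread 50 17 [(21.9, [-33, 40, 13, 125, 207, 27, 67])]
up thread 60 18 [(3.2, [-27, 37, 3, 116, 234, 6, 41])]
up thread 75 18 [(29.5, [-7, 42, -33, 101, 42, 33, -123])]
up rail 0 0 []
up rail 20 0 []
up rail 30 24 [(1.0, [33, 45, -37, 146, 154, 73, 114])]
up rail 40 24 [(8.4, [37, 39, -41, 138, 144, 52, 124])]
up rail 50 24 [(16.1, [29, 32, -25, 131, 139, 28, 127])]
up rail 60 23 [(1.3, [6, 30, 11, 123, 226, 4, 37])]
up rail 75 13 [(27.2, [29, 32, -23, 108, 30, 3
[... 423 characters left out ...]
33 [(7.9, [19, 99, -76, 139, 196, 90, -3])]
dn thread 20 32 [(7.3, [16, 79, -76, 139, 164, 86, -18])]
dn thread 30 32 [(11.0, [13, 65, -68, 136, 153, 71, -27])]
dn thread 40 32 [(16.9, [13, 58, -67, 130, 138, 57, -22])]
dn thread 50 31 [(24.1, [10, 50, -60, 123, 121, 41, -13])]
dn thread 60 30 [(24.1, [2, 43, -45, 115, 94, 26, 8])]
dn thread 75 30 [(37.2, [-1, 45, -45, 101, 52, 40, 48])]
dn rail 0 0 []
dn rail 20 0 []
dn rail 30 30 [(1.9, [51, 64, -81, 145, 136, 92, -32])]
dn rail 40 30 [(9.0, [50, 49, -67, 138, 130, 65, -36])]
dn rail 50 30 [(17.1, [52, 44, -66, 130, 113, 51, -22])]
dn rail 60 30 [(18.5, [35, 32, -32, 122, 92, 21, -5])]
dn rail 75 30 [(37.4, [42, 37, -46, 108, 50, 40, 38])]
```

```bash
cat > plan.py <<'E'
import numpy as np, heapq
# board frame (x out of back, z up board), origin = hole centre; hook pose: position of arc centre C, rot phi (deg, + = top to +x)
c=np.array([2.6,-42.7]); d=np.array([-np.sin(np.radians(14)),np.cos(np.radians(14))])
ang=np.radians(np.r_[np.arange(14,-156.1,-8.5)]); arc=np.c_[np.cos(ang),np.sin(ang)]*8
t=np.array([-6.3,-42.3])-c; tipdir=np.array([-np.sin(np.radians(24)),np.cos(np.radians(24))])
tip=np.array([t-tipdir*k for k in(0,1,2,3)])
st=np.array([8*np.cos(np.radians(14)),8*np.sin(np.radians(14))])
mid=np.array([st+d*k for k in np.arange(0,24,1.5)]); g=np.array([st+d*k for k in np.arange(30,57,3)])
pts=np.r_[arc,tip,mid,g]; rad=np.r_[np.full(len(arc)+len(tip)+len(mid),2.),np.full(len(g),10.)]
# obstacles rects (cx,cz,hx,hz): tab above hole, tab below hole, board+clip
H=6.6
ob=[(0,(H+16)/2,1.5,(16-H)/2),(0,-(H+30)/2,1.5,(30-H)/2),(0,-90,4,77)]
def clear(x,z,ph):
    a=np.radians(ph); R=np.array([[np.cos(a),np.sin(a)],[-np.sin(a),np.cos(a)]]); p=pts@R.T+[x,z]
    m=1e9
    for cx,cz,hx,hz in ob:
        q=abs(p-[cx,cz])-[hx,hz]; dd=np.linalg.norm(np.maximum(q,0),axis=1)+np.minimum(q.max(1),0)
        m=min(m,(dd-rad).min())
    return m
X=np.arange(-12,40,1.);Z=np.arange(-10,40,1.);F=np.arange(-70,21,5.)
G=np.array([[[clear(x,z,f) for f in F] for z in Z] for x in X])
s=(len(X)-2,len(Z)//2,int(np.argmin(abs(F+30))))
def ready(i): # hung: tab between tip & middle, phi -27..0
    x,z,f=X[i[0]],Z[i[1]],F[i[2]]
    return f in(-25.,) and abs(x)<=3 and 9<=z<=11
best={s:G[s]};par={};h=[(-G[s],s)];end=None
import itertools
while h:
    b,i=heapq.heappop(h); b=-b
    if ready(i): end=i;break
    for dl in itertools.product((-1,0,1),repeat=3):
        k=tuple(np.add(i,dl))
        if min(k)<0 or any(k[q]>=G.shape[q] for q in range(3)): continue
        nb=min(b,min(G[k],3.5))
        if nb>best.get(k,-9): best[k]=nb;par[k]=i;heapq.heappush(h,(-nb,k))
print('bottleneck',b)
path=[end]
while path[-1] in par and path[-1]!=s: path.append(par[path[-1]])
for i in path[::-1][-26:]: print(X[i[0]],Z[i[1]],F[i[2]],round(G[i],2))
for f in(-50,-45,-40,-35,-30,-27,-20): # pure fixed phi translation bottleneck near slot
    pass
E
python3 plan.py
```

```text
bottleneck 1.861211969435939
19.0 -4.0 -15.0 4.19
18.0 -5.0 -10.0 5.1
17.0 -6.0 -10.0 3.69
16.0 -6.0 -5.0 3.6
16.0 -6.0 0.0 3.69
16.0 -6.0 5.0 3.91
15.0 -5.0 10.0 3.52
15.0 -4.0 5.0 3.64
15.0 -3.0 0.0 3.83
15.0 -3.0 -5.0 3.6
15.0 -2.0 -10.0 3.8
14.0 -1.0 -10.0 3.54
14.0 0.0 -15.0 3.91
13.0 1.0 -20.0 3.6
12.0 2.0 -20.0 3.56
11.0 3.0 -25.0 3.51
10.0 4.0 -30.0 3.61
9.0 5.0 -30.0 3.7
8.0 5.0 -30.0 3.05
7.0 5.0 -25.0 2.84
6.0 5.0 -25.0 2.47
5.0 6.0 -25.0 2.36
4.0 6.0 -20.0 2.44
3.0 7.0 -20.0 2.27
3.0 8.0 -25.0 1.99
2.0 9.0 -25.0 1.86
```

```bash
python3 - <<'E'
from h import *
w=load('w1');C=cloud(w); d=w['depth']
def at(u,v,r=2):
    p=C[v-r:v+r+1,u-r:u+r+1].reshape(-1,3); p=p[~np.isnan(p[:,0])]; return np.median(p,0).round(4)
for n,u,v in[('tabL',330,100),('tabR',366,105),('tabtop',350,78),('tabbot',343,118),('boardTL',282,98),('boardTR',410,136),('hookring',293,236),('fwL',210,205),('fwR',430,286),('fwm',340,251),('mwR',470,203),('sheet',330,190)]: print(n,at(u,v),at(u,v,1))
# hole centroid : depth jump within tab
y=np.radians(31);ex=np.array([np.cos(y),np.sin(y),0]);ey=np.array([-np.sin(y),np.cos(y),0])
n=np.array([*(ex[:2]*np.cos(np.radians(27))),-np.sin(np.radians(27))])
t0=at(330,100); q=(C-t0)@n; sub=q[84:116,330:366]; m=(abs(sub)>.006); v,u=np.nonzero(m)
print('hole px',u.mean()+330,v.mean()+84,m.sum(), 'tab plane scatter',np.nanmedian(sub[~m]))
# ray-plane
def ray(c,u,v): 
    x=cv2.undistortPoints(np.array([[[u,v]]],float),c['mtx'],c['dist_coeffs'])[0,0]; o=-c['R'].T@c['t']; return o,c['R'].T@np.r_[x,1]
o,r=ray(w,347,99); k=((t0-o)@n)/(r@n); print('hole',o+k*r)
# hook points: pts within 25mm of wire, z>0 near (0.54,.21)
cv2.imwrite('pics/w1c.png',cv2.resize(np.hstack([w['color'][205:285,255:335,::-1],w['color'][60:140,307:387,::-1]]),None,fx=5,fy=5,interpolation=cv2.INTER_CUBIC))
for v in range(216,276,4):
    row=[(u,C[v,u]) for u in range(275,310)]; b=[(u,p.round(3).tolist()) for u,p in row if 0.02<p[2]<.125 and (p@ex)<.585]; 
    print(v,[ (u,round(p@ex,3),round(p@ey,3),round(p[2],3)) for u,p in [(u,C[v,u]) for u,_ in b]][:8])
E
```

```text
tabL [0.6156 0.2596 0.1529] [0.6156 0.26   0.1529]
tabR [0.6312 0.2373 0.1576] [0.6312 0.2373 0.1574]
tabtop [0.6298 0.2553 0.1701] [0.6299 0.2553 0.1704]
tabbot [0.6174 0.2462 0.1438] [0.6176 0.2463 0.1434]
boardTL [0.5927 0.292  0.1412] [0.5927 0.292  0.1412]
boardTR [0.6471 0.2028 0.1434] [0.6469 0.2028 0.1436]
hookring [0.5358 0.2054 0.1058] [0.5355 0.2053 0.1058]
fwL [0.4972 0.2699 0.1043] [0.4972 0.2699 0.1043]
fwR [0.5935 0.1105 0.1074] [0.5938 0.1095 0.1071]
fwm [0.5571 0.1724 0.1066] [0.5571 0.1724 0.1064]
mwR [0.6665 0.1395 0.1039] [0.6662 0.1395 0.1039]
sheet [0.5916 0.2285 0.0767] [0.5916 0.2286 0.0766]
hole px 347.10593220338984 98.10169491525424 236 tab plane scatter -0.0003331050375501548
hole [0.6238174  0.25021499 0.15723747]
216 []
220 []
224 [(275, np.float64(0.569), np.float64(-0.082), np.float64(0.105)), (276, np.float64(0.569), np.float64(-0.083), np.float64(0.105)), (293, np.float64(0.573), np.float64(-0.096), np.float64(0.108)), (294, np.float64(0.574), np.float64(-0.097), np.float64(0.108)), (295, np.float64(0.574), np.float64(-0.098), np.float64(0.109)), (29
[... 3436 characters left out ...]
.095), np.float64(0.079)), (288, np.float64(0.557), np.float64(-0.096), np.float64(0.08)), (289, np.float64(0.557), np.float64(-0.097), np.float64(0.078)), (290, np.float64(0.557), np.float64(-0.098), np.float64(0.079)), (291, np.float64(0.558), np.float64(-0.098), np.float64(0.078)), (292, np.float64(0.558), np.float64(-0.1), np.float64(0.081)), (293, np.float64(0.558), np.float64(-0.1), np.float64(0.078))]
256 []
260 []
264 [(294, np.float64(0.56), np.float64(-0.095), np.float64(0.021)), (295, np.float64(0.56), np.float64(-0.096), np.float64(0.021)), (296, np.float64(0.56), np.float64(-0.098), np.float64(0.023)), (297, np.float64(0.56), np.float64(-0.098), np.float64(0.023))]
268 []
272 []
```

View pics/w1c.png

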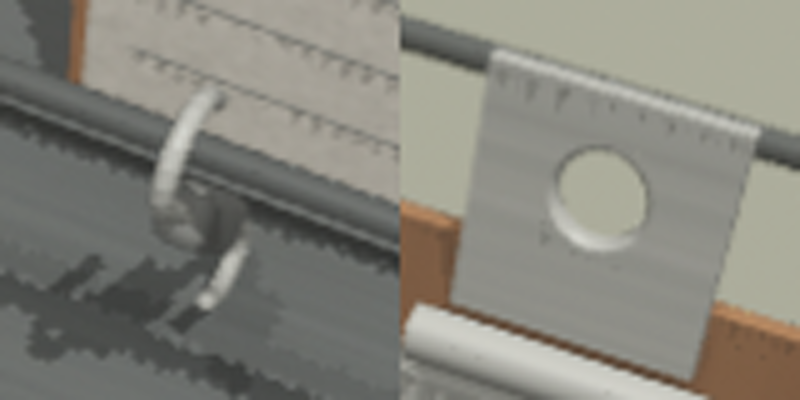

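```bash
cat >> h.py <<'E'
def hookpts(o,yaw):
    P=np.array([[1.3,0,35.4],[1.3-10*.97,0,35.4-2.4],[1.3,0,45.4],[11.3,0,35.4],[11.3,0,29.4],[-4.6,0,17.5],[4.6,0,-17.5],[4.6,0,-50.4],[-6.3,0,-42.3]])/1e3
    return P@Ro.from_euler('z',yaw,degrees=True).as_matrix().T+o
E
python3 - <<'E'
from h import *
o=np.array([.5371,.2090,.0626])
for t,(u0,v0,f) in{'w1':(255,205,(5,5)),'s0':(320,295,(5,5)),'d0':(200,310,(4,3.8))}.items():
    c=load(t); print(t,((proj(c,hookpts(o,31))-[u0,v0])*f).round(0).astype(int).tolist())
h=np.array([.6249,.2509,.1565])
for t in('s0','d0'): print(proj(load(t),h).round(1))
# overlay all three
ims=[]
for t,(u,v) in{'w1':(255,205),'s0':(380,290),'d0':(280,340)}.items():
    c=load(t); im=cv2.resize(c['color'][v:v+80,u:u+80,::-1],None,fx=5,fy=5,interpolation=cv2.INTER_CUBIC)
    pp=[p for p in (proj(c,np.r_[hookpts(o,31),[h]])-[u,v])*5]
    for p in pp: cv2.circle(im,tuple(int(q) for q in p),4,(0,0,255),1)
    ims.append(im)
    
cv2.imwrite('pics/ov.png',cv2.resize(np.hstack(ims),(798,266)))
# standoff & joint path, camera down, alpha 50
flip=np.diag([-1,-1,1.]); yaw=31; R=toolR(50,yaw)@flip; tz=R[:,2]; g=o+.002*tz
j0=np.array(read_state()['joints'])
for dist in(.1,0):
    p=g-tz*dist; best=None
    for s in([14,70,-60,133,130,65,-12],[10,60,-45,133,140,55,-30],[0,60,-30,130,150,50,-50],[-10,55,-20,130,170,45,-60]):
        j,e,a=IK(p,R,np.array(s,float),3e-3); print(dist,p.round(4),j.round(1),round(e,2),round(a,2),'elbow z',round(.3464+.5633*np.cos(np.radians(j[1])),2))
E
```

```text
w1 [[191, 139], [170, 196], [186, 120], [214, 85], [217, 97], [187, 201], [221, 208], [232, 251], [209, 289]]
s0 [[499, 108], [501, 95], [502, 87], [497, 127], [495, 140], [496, 134], [485, 221], [477, 284], [482, 248]]
d0 [[474, 201], [494, 198], [474, 185], [453, 208], [453, 218], [486, 226], [467, 286], [466, 335], [488, 316]]
[[411.8 329.4]]
[[262.8 350.7]]
0.1 [0.4831 0.1766 0.1377] [ 14.6  66.8 -71.1 146.7 133.9  72.2 -25.1] 1.45 0.28 elbow z 0.57
0.1 [0.4831 0.1766 0.1377] [  8.7  59.3 -55.6 146.7 144.4  63.5 -38. ] 2.38 0.45 elbow z 0.63
0.1 [0.4831 0.1766 0.1377] [  1.5  54.2 -40.6 146.7 155.7  57.9 -51.1] 3.66 0.65 elbow z 0.68
0.1 [0.4831 0.1766 0.1377] [ -5.7  51.3 -27.  146.7 166.5  55.1 -63.2] 4.96 0.87 elbow z 0.7
0 [0.5382 0.2097 0.0611] [ 13.   76.7 -65.3 136.  141.3  70.5 -18.5] 0.34 0.12 elbow z 0.48
0 [0.5382 0.2097 0.0611] [  6.3  69.  -50.4 136.3 150.   62.7 -34. ] 0.38 0.12 elbow z 0.55
0 [0.5382 0.2097 0.0611] [ -1.7  63.8 -35.6 136.7 160.1  58.1 -49.9] 0.34 0.11 elbow z 0.6
0 [0.5382 0.2097 0.0611] [ -9.4  61.1 -22.4 137.1 169.8  56.3 -63.9] 0.4 0.12 elbow z 0.62
```

View pics/ov.png

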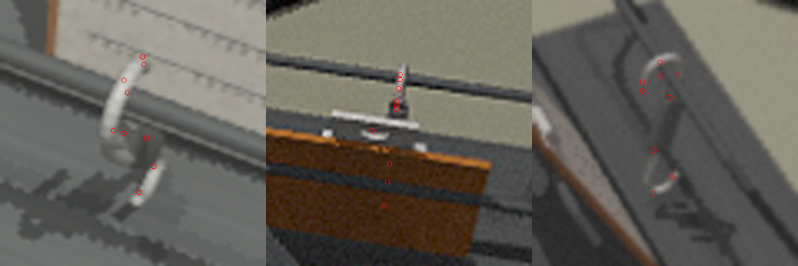

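```bash
cat > path.py <<'E'
from h import *
flip=np.diag([-1,-1,1.]); o=np.array([.5371,.2090,.0626]); AL=55; R=toolR(AL,31)@flip; tz=R[:,2]; g=o+.002*tz; ex=np.array([.857,.515,0])
s=np.array([4,62,-45,135,148,55,-35.])
W={'A':g-.04*ex+[0,0,.12],'B':g-.04*ex,'G':g,'U':g+[0,0,.1],'T':np.array([.62,.25,.2])}
J={}
for k,p in W.items():
    j,e,a=IK(p,R,s,1e-3); J[k]=j; print(k,p.round(4),j.round(1),round(e,2),round(a,2))
j,e,a=IK(np.array([.56,-.2,.27]),toolR(AL,-20)@flip,np.array([45,40,-50,127,120,45,-20.]),1e-3); print('rail',j.round(1),e.round(2),a.round(2))
j0=np.array(read_state()['joints']); p0,R0=FK(j0); print('fk err',p0-read_state()['ee_pos'])
for f in np.linspace(0,1,13)[1:]:
    j=j0+f*(J['A']-j0); p,Q=FK(j); print(np.round(f,3),(p-p0).round(3).tolist(),Ro.from_matrix(Q@R0.T).as_rotvec(degrees=True).round(1).tolist(),'tz',Q[:,2].round(2),p.round(2),j.round(0)[4:])
E
python3 path.py
```

```text
A [0.5038 0.189  0.181 ] [  5.8  46.  -47.9 138.4 137.8  41.2 -36.3] 0.06 0.02
B [0.5038 0.189  0.061 ] [  4.1  65.4 -46.1 139.9 148.6  59.5 -38.7] 0.03 0.01
G [0.5381 0.2096 0.061 ] [  3.2  64.  -45.2 133.4 146.3  52.8 -35.7] 0.01 0.0
U [0.5381 0.2096 0.161 ] [  3.8  49.1 -45.7 132.7 137.   39.6 -33.3] 0.07 0.02
T [0.62 0.25 0.2 ] [ -4.4  43.5 -32.2 117.  126.6  20.5 -24. ] 0.2 0.07
rail [ 45.8  36.5 -51.5 125.2 105.3  34.8 -16.7] 0.07 0.02
fk err [8.56879496e-05 7.02045791e-06 1.14324133e-04]
0.083 [-0.023, -0.038, -0.049] [-10.0, 2.3, 7.5] tz [ 0.01  0.3  -0.95] [0.42 0.15 0.36] [-17.  44.   5.]
0.167 [-0.038, -0.079, -0.088] [-19.4, 3.4, 15.6] tz [-0.05  0.14 -0.99] [0.41 0.11 0.32] [-3. 44.  2.]
0.25 [-0.042, -0.118, -0.117] [-27.9, 3.2, 24.3] tz [-0.06 -0.01 -1.  ] [0.4  0.07 0.29] [11. 44. -2.]
0.333 [-0.037, -0.151, -0.139] [-35.3, 1.6, 33.4] tz [-0.03 -0.14 -0.99] [0.41 0.03 0.27] [25. 44. -6.]
0.417 [-0.023, -0.175, -0.157] [-41.6, -1.4, 42.8] tz [ 0.03 -0.24 -0.97] [0.42 0.01 0.25] [ 39.  43. -10.]
0.5 [-0.002, -0.186, -0.172] [-46.6, -5.8, 52.4] tz [ 0.11 -0.29 -0.95] [ 0.44 -0.    0.24] [ 53.  43. -14.]
0.583 [0.021, -0.185, -0.186] [-50.1, -11.7, 62.1] tz [ 0.21 -0.3  -0.93] [0.47 0.   0.22] [ 67.  43. -17.]
0.667 [0.044, -0.168, -0.2] [-51.9, -19.1, 71.5] tz [ 0.32 -0.26 -0.91] [0.49 0.02 0.21] [ 81.  42. -21.]
0.75 [0.063, -0.139, -0.212] [-52.0, -27.7, 80.5] tz [ 0.41 -0.17 -0.9 ] [0.51 0.05 0.2 ] [ 96.  42. -25.]
0.833 [0.073, -0.098, -0.222] [-50.2, -37.6, 88.9] tz [ 0.47 -0.04 -0.88] [0.52 0.09 0.19] [110.  42. -29.]
0.917 [0.071, -0.049, -0.228] [-46.6, -48.5, 96.3] tz [ 0.5   0.12 -0.86] [0.52 0.14 0.18] [124.  42. -32.]
1.0 [0.058, 0.004, -0.228] [-41.2, -60.3, 102.5] tz [ 0.49  0.3  -0.82] [0.5  0.19 0.18] [138.  41. -36.]
```

```bash
python3 -m crank '[[-0.012,-0.019,-0.025,-5,1.2,3.7],[-0.023,-0.038,-0.049,-10,2.3,7.5],[-0.031,-0.058,-0.07,-14.7,3,11.5],[-0.038,-0.079,-0.088,-19.4,3.4,15.6],[-0.04,-0.099,-0.103,-23.7,3.3,20],[-0.042,-0.118,-0.117,-27.9,3.2,24.3],[-0.04,-0.135,-0.128,-31.7,2.5,28.8],[-0.037,-0.151,-0.139,-35.3,1.6,33.4],[-0.03,-0.164,-0.148,-38.5,0.2,38],[-0.023,-0.175,-0.157,-41.6,-1.4,42.8]]'; python3 lg.py; python3 path.py | tail -12
```

```text
t: 4.03
ee_pos: [0.4237, 0.0086, 0.2511]
eef_rot: [-171.0, 10.8, 137.0]
ft_force: [0.1, -0.3, 0.2]
gripper_width: 0.0881
[-18.6  26.5   1.5 124.2  23.8  34.3   8.6] [0.424 0.009 0.251] z [ 0.028 -0.241 -0.97 ]
0.083 [0.0, -0.012, -0.011] [-3.6, 1.2, 6.3] tz [ 0.04 -0.3  -0.95] [ 0.42 -0.    0.24] [33. 35.  5.]
0.167 [0.005, -0.021, -0.021] [-6.5, 1.9, 12.8] tz [ 0.06 -0.34 -0.94] [ 0.43 -0.01  0.23] [43. 35.  1.]
0.25 [0.013, -0.025, -0.032] [-8.7, 1.8, 19.5] tz [ 0.1  -0.36 -0.93] [ 0.44 -0.02  0.22] [52. 36. -3.]
0.333 [0.024, -0.024, -0.042] [-10.2, 1.2, 26.3] tz [ 0.15 -0.37 -0.92] [ 0.45 -0.02  0.21] [62. 37. -6.]
0.417 [0.037, -0.018, -0.052] [-11.0, -0.1, 33.2] tz [ 0.21 -0.36 -0.91] [ 0.46 -0.01  0.2 ] [ 71.  37. -10.]
0.5 [0.05, -0.005, -0.061] [-10.9, -2.1, 40.0] tz [ 0.27 -0.32 -0.91] [0.47 0.   0.19] [ 81.  38. -14.]
0.583 [0.062, 0.014, -0.07] [-10.0, -4.7, 46.7] tz [ 0.33 -0.26 -0.91] [0.49 0.02 0.18] [ 90.  38. -18.]
0.667 [0.073, 0.039, -0.078] [-8.3, -8.0, 53.3] tz [ 0.38 -0.18 -0.91] [0.5  0.05 0.17] [100.  39. -21.]
0.75 [0.081, 0.069, -0.082] [-5.8, -11.9, 59.6] tz [ 0.43 -0.08 -0.9 ] [0.5  0.08 0.17] [109.  39. -25.]
0.833 [0.085, 0.103, -0.083] [-2.5, -16.4, 65.5] tz [ 0.46  0.03 -0.89] [0.51 0.11 0.17] [119.  40. -29.]
0.917 [0.085, 0.141, -0.079] [1.5, -21.4, 71.1] tz [ 0.49  0.16 -0.86] [0.51 0.15 0.17] [128.  41. -33.]
1.0 [0.08, 0.18, -0.07] [6.3, -26.9, 76.2] tz [ 0.49  0.3  -0.82] [0.5  0.19 0.18] [138.  41. -36.]
```

```bash
python3 -m crank '[[0,-0.012,-0.01,-3.6,1.2,6.3],[0.005,-0.021,-0.015,-6.5,1.9,12.8],[0.013,-0.025,-0.02,-8.7,1.8,19.5],[0.024,-0.024,-0.025,-10.2,1.2,26.3],[0.037,-0.018,-0.03,-11,-0.1,33.2],[0.05,-0.005,-0.035,-10.9,-2.1,40],[0.062,0.014,-0.04,-10,-4.7,46.7],[0.073,0.039,-0.045,-8.3,-8,53.3],[0.081,0.069,-0.05,-5.8,-11.9,59.6],[0.085,0.103,-0.05,-2.5,-16.4,65.5]]'; python3 lg.py; python3 path.py | tail -12|sed -n '4p;8p;12p'; 
```

```text
t: 4.87
ee_pos: [0.5022, 0.0731, 0.2031]
eef_rot: [-165.7, 21.2, -167.4]
ft_force: [-0.9, -0.6, -0.7]
gripper_width: 0.088
[-29.7  34.    7.9 132.4 106.7  14.3 -28.9] [0.502 0.073 0.203] z [ 0.396 -0.165 -0.903]
0.333 [-0.009, 0.021, -0.039] [0.8, 2.1, 9.6] tz [ 0.38 -0.09 -0.92] [0.49 0.09 0.16] [117.  23. -31.]
0.667 [-0.009, 0.063, -0.051] [6.7, -0.4, 18.4] tz [ 0.42  0.07 -0.91] [0.49 0.14 0.15] [127.  32. -34.]
1.0 [0.002, 0.116, -0.022] [16.9, -8.1, 25.0] tz [ 0.49  0.3  -0.82] [0.5  0.19 0.18] [138.  41. -36.]
```

```bash
python3 -m crank '[[0,0.02,-0.005,2.8,-1.3,4.2],[0,0.04,-0.01,5.6,-2.7,8.3],[0,0.06,-0.01,8.5,-4,12.5],[0,0.08,-0.015,11.3,-5.4,16.7],[0,0.1,-0.02,14,-6.7,20.8],[0.002,0.116,-0.022,16.9,-8.1,25],[0.002,0.116,-0.022,16.9,-8.1,25],[0.002,0.116,-0.022,16.9,-8.1,25]]'; python3 lg.py
python3 - <<'E'
from path import *
print('-- to A',go(W['A'],R),'A->B',W['B']-W['A'],'B->G',W['G']-W['B'])
E
```

```text
t: 5.53
ee_pos: [0.5041, 0.1875, 0.1795]
eef_rot: [-180.0, 34.8, -149.3]
ft_force: [0.0, -1.0, -0.8]
gripper_width: 0.0879
[ -2.4  42.4 -33.  138.8 151.8  35.9 -51.8] [0.504 0.188 0.18 ] z [ 0.49   0.291 -0.822]
A [0.5038 0.189  0.181 ] [  5.8  46.  -47.9 138.4 137.8  41.2 -36.3] 0.06 0.02
B [0.5038 0.189  0.061 ] [  4.1  65.4 -46.1 139.9 148.6  59.5 -38.7] 0.03 0.01
G [0.5381 0.2096 0.061 ] [  3.2  64.  -45.2 133.4 146.3  52.8 -35.7] 0.01 0.0
U [0.5381 0.2096 0.161 ] [  3.8  49.1 -45.7 132.7 137.   39.6 -33.3] 0.07 0.02
T [0.62 0.25 0.2 ] [ -4.4  43.5 -32.2 117.  126.6  20.5 -24. ] 0.2 0.07
rail [ 45.8  36.5 -51.5 125.2 105.3  34.8 -16.7] 0.07 0.02
fk err [-0.00048289 -0.00048165 -0.00026139]
0.083 [0.0, 0.001, -0.0] [0.1, -0.1, 0.0] tz [ 0.49  0.29 -0.82] [0.5  0.19 0.18] [151.  36. -50.]
0.167 [0.0, 0.001, -0.0] [0.1, -0.1, 0.1] tz [ 0.49  0.29 -0.82] [0.5  0.19 0.18] [149.  37. -49.]
0.25 [0.001, 0.001, -0.0] [0.1, -0.2, 0.1] tz [ 0.49  0.29 -0.82] [0.5  0.19 0.18] [148.  37. -48.]
0.333 [0.001, 0.002, -0.0] [0.2, -0.2, 0.1] tz [ 0.49  0.29 -0.82] [0.5  0.19 0.18] [147.  38. -47.
[... 213 characters left out ...]
1, 0.002, 0.0] [0.2, -0.3, 0.2] tz [ 0.49  0.3  -0.82] [0.5  0.19 0.18] [144.  39. -43.]
0.667 [0.001, 0.002, 0.0] [0.2, -0.3, 0.2] tz [ 0.49  0.3  -0.82] [0.5  0.19 0.18] [142.  39. -41.]
0.75 [0.001, 0.002, 0.001] [0.2, -0.3, 0.2] tz [ 0.49  0.3  -0.82] [0.5  0.19 0.18] [141.  40. -40.]
0.833 [0.001, 0.002, 0.001] [0.2, -0.3, 0.2] tz [ 0.49  0.3  -0.82] [0.5  0.19 0.18] [140.  40. -39.]
0.917 [0.0, 0.002, 0.001] [0.2, -0.2, 0.3] tz [ 0.49  0.3  -0.82] [0.5  0.19 0.18] [139.  41. -38.]
1.0 [0.0, 0.002, 0.002] [0.2, -0.2, 0.3] tz [ 0.49  0.3  -0.82] [0.5  0.19 0.18] [138.  41. -36.]
-- to A ([-0.0003, 0.0015, 0.0015], [0.15, -0.2, 0.3]) A->B [ 0.    0.   -0.12] B->G [0.03428 0.0206  0.     ]
```

```bash
python3 -m crank '[[0,0.0015,-0.02,0,0,0],[0,0.0015,-0.05,0,0,0],[0,0.0015,-0.08,0,0,0],[0,0.0015,-0.105,0,0,0],[0,0.0015,-0.1185,0.15,-0.2,0.3],[0,0.0015,-0.1185,0.15,-0.2,0.3],[0.009,0.007,-0.1185,0.15,-0.2,0.3],[0.018,0.012,-0.1185,0.15,-0.2,0.3],[0.026,0.017,-0.1185,0.15,-0.2,0.3],[0.034,0.0221,-0.1185,0.15,-0.2,0.3]]'; python3 -m crank '[[0,0,0,0,0,0]]'; python3 lg.py; python3 - <<'E'
from path import *
print('--G',go(W['G'],R))
ims=[]
for t,(u,v) in{'scene':(370,270),'side':(270,320)}.items():
    c=grab(t,'g_'+t); im=cv2.resize(c['color'][v:v+100,u:u+100,::-1],None,fx=4,fy=4,interpolation=cv2.INTER_CUBIC); ims.append(im)
cv2.imwrite('pics/g.png',np.hstack(ims))
E
```

```text
t: 6.37
ee_pos: [0.5389, 0.2096, 0.0623]
eef_rot: [-179.8, 35.0, -148.9]
ft_force: [-0.2, -0.2, 0.5]
gripper_width: 0.0881
t: 6.45
ee_pos: [0.5412, 0.2105, 0.0641]
eef_rot: [-179.6, 35.2, -148.9]
ft_force: [1.1, -0.1, 0.9]
gripper_width: 0.0881
[ -4.6  59.5 -31.4 133.6 157.   47.9 -50.9] [0.541 0.21  0.064] z [ 0.497  0.292 -0.817]
A [0.5038 0.189  0.181 ] [  5.8  46.  -47.9 138.4 137.8  41.2 -36.3] 0.06 0.02
B [0.5038 0.189  0.061 ] [  4.1  65.4 -46.1 139.9 148.6  59.5 -38.7] 0.03 0.01
G [0.5381 0.2096 0.061 ] [  3.2  64.  -45.2 133.4 146.3  52.8 -35.7] 0.01 0.0
U [0.5381 0.2096 0.161 ] [  3.8  49.1 -45.7 132.7 137.   39.6 -33.3] 0.07 0.02
T [0.62 0.25 0.2 ] [ -4.4  43.5 -32.2 117.  126.6  20.5 -24. ] 0.2 0.07
rail [ 45.8  36.5 -51.5 125.2 105.3  34.8 -16.7] 0.07 0.02
fk err [-0.00054952 -0.00048584 -0.00023284]
0.083 [-0.001, -0.002, 0.01] [0.1, 0.0, -0.2] tz [ 0.5   0.29 -0.82] [0.54 0.21 0.07] [155.  47. -50.]
0.167 [-0.003, -0.004, 0.02] [0.1, 0.1, -0.3] tz [ 0.5   0.29 -0.82] [0.54 0.21 0.08] [154.  47. -48.]
0.25 [-0.005, -0.006, 0.031] [0.2, 0.1, -0.5] tz [ 0.5   0.29 -0.82] 
[... 313 characters left out ...]
3 0.2  0.12] [147.  45. -44.]
0.583 [-0.016, -0.013, 0.07] [0.3, 0.2, -0.5] tz [ 0.5   0.29 -0.82] [0.52 0.2  0.13] [146.  44. -42.]
0.667 [-0.02, -0.014, 0.08] [0.3, 0.3, -0.5] tz [ 0.5   0.29 -0.82] [0.52 0.2  0.14] [144.  43. -41.]
0.75 [-0.024, -0.016, 0.089] [0.3, 0.3, -0.4] tz [ 0.49  0.29 -0.82] [0.52 0.19 0.15] [143.  43. -40.]
0.833 [-0.028, -0.018, 0.099] [0.3, 0.3, -0.2] tz [ 0.49  0.29 -0.82] [0.51 0.19 0.16] [141.  42. -39.]
0.917 [-0.032, -0.019, 0.108] [0.2, 0.3, -0.1] tz [ 0.49  0.29 -0.82] [0.51 0.19 0.17] [139.  42. -37.]
1.0 [-0.037, -0.021, 0.117] [0.2, 0.3, 0.1] tz [ 0.49  0.3  -0.82] [0.5  0.19 0.18] [138.  41. -36.]
--G ([-0.0031, -0.0009, -0.0032], [0.19, 0.33, 0.12])
```

View pics/g.png

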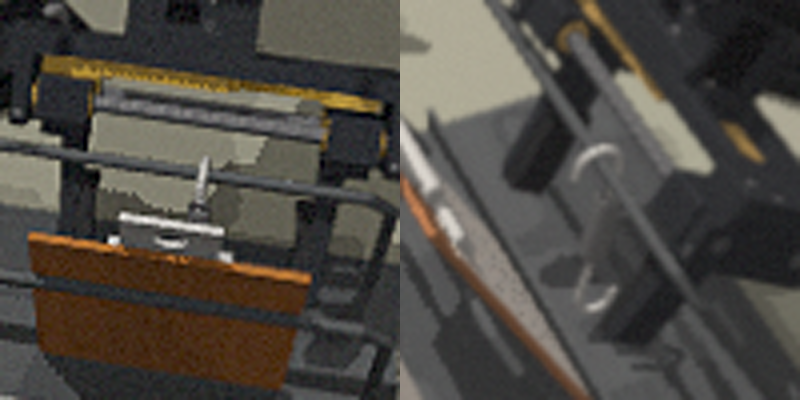

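```bash
sed -i '/^for f in np.linspace/,$d;s/^j0=.*//' path.py; sed -i 's/; print(k,p.round.*$//;s/; print(.rail.*$//' path.py
python3 -m crank '[[-0.003,-0.001,-0.003,0.2,0.3,0.1],[-0.003,-0.001,-0.003,0.2,0.3,0.1],[-0.003,-0.001,-0.003,0.2,0.3,0.1]]'; python3 -m crank '[[0,0,0,0,0,0],[0,0,0,0,0,0],[0,0,0,0,0,0],[0,0,0,0,0,0],[0,0,0,0,0,0],[0,0,0,0,0,0],[0,0,0,0,0,0],[0,0,0,0,0,0]]' 0 40; python3 lg.py; python3 -c "
from path import *
print(go(W['G'],R),read_state()['gripper_width'])"
```

```text
t: 6.8
ee_pos: [0.5356, 0.2081, 0.0604]
eef_rot: [180.0, 34.8, -149.0]
ft_force: [1.1, -0.0, 0.6]
gripper_width: 0.0879
t: 7.47
ee_pos: [0.5356, 0.2081, 0.0604]
eef_rot: [180.0, 34.8, -149.0]
ft_force: [-0.3, -0.1, 0.1]
gripper_width: 0.0374
[ -4.2  60.  -31.6 134.2 157.4  48.3 -51. ] [0.536 0.208 0.06 ] z [ 0.489  0.295 -0.821]
([0.0025, 0.0015, 0.0006], [0.07, -0.19, -0.05]) 0.03738900821738613
```

```bash
python3 -m crank '[[0.0025,0.0015,0.0005,0,0,0],[0.0025,0.0015,0.0005,0,0,0],[0.0025,0.0015,0.0005,0,0,0],[0.0025,0.0015,0.0005,0,0,0],[0.0025,0.0015,0.0005,0,0,0],[0.0025,0.0015,0.0005,0,0,0],[0.0025,0.0015,0.0005,0,0,0]]'; python3 -c "
from path import *
s=read_state();print(go(W['G'],R),s['gripper_width'],s['ft_force'])"
```

```text
t: 8.05
ee_pos: [0.5381, 0.2097, 0.0609]
eef_rot: [180.0, 34.8, -149.0]
ft_force: [0.2, -0.2, -0.3]
gripper_width: 0.0095
([0.0, -0.0001, 0.0001], [0.07, -0.19, -0.05]) 0.009506122114216725 [ 0.15407081 -0.16412148 -0.33393503]
```

```bash
python3 -m crank '[[-0.0013,-0.0008,0.004,0,0,0],[-0.0026,-0.0015,0.008,0,0,0],[-0.0026,-0.0015,0.012,0,0,0],[-0.0026,-0.0015,0.016,0,0,0],[-0.0026,-0.0015,0.018,0,0,0],[-0.0026,-0.0015,0.018,0,0,0]]'; python3 - <<'E'
from path import *
ims=[]
for t,(u,v) in{'scene':(370,270),'side':(270,320)}.items():
    c=grab(t,'l_'+t); im=cv2.resize(c['color'][v:v+100,u:u+100,::-1],None,fx=4,fy=4,interpolation=cv2.INTER_CUBIC); ims.append(im)
cv2.imwrite('pics/l.png',np.hstack(ims))
E
```

```text
t: 8.55
ee_pos: [0.5358, 0.2083, 0.0797]
eef_rot: [180.0, 34.9, -149.0]
ft_force: [0.0, -0.4, -0.0]
gripper_width: 0.0097
```

View pics/l.png

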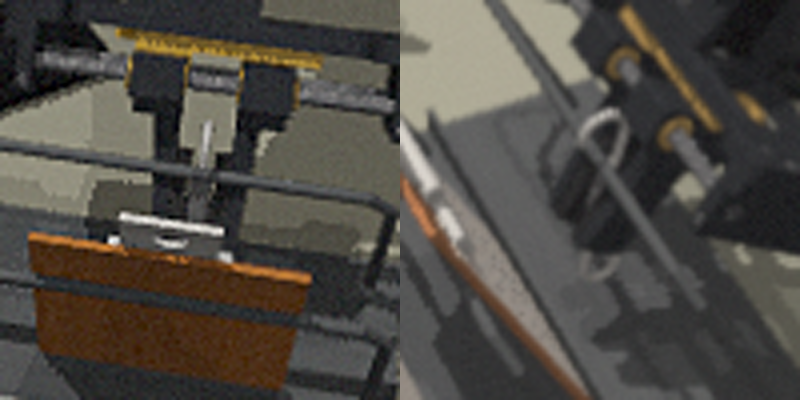

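```bash
python3 -m crank '[[-0.004,-0.0025,0.001,0,0,0],[-0.008,-0.005,0.001,0,0,0],[-0.012,-0.0075,0.001,0,0,0]]';  python3 -m crank '[[-0.008,-0.005,0,0,0,0],[-0.017,-0.01,0,0,0,0],[-0.022,-0.013,0.01,0,0,0],[-0.022,-0.013,0.03,0,0,0],[-0.022,-0.013,0.06,0,0,0],[-0.022,-0.013,0.09,0,0,0],[-0.022,-0.013,0.12,0,0,0],[-0.01,-0.008,0.145,0,0,0],[0,0,0.16,0,0,0],[0,0,0.16,0,0,0]]'; python3 lg.py
```

```text
t: 8.9
ee_pos: [0.523, 0.2003, 0.08]
eef_rot: [180.0, 34.8, -149.0]
ft_force: [-0.5, 0.5, -0.2]
gripper_width: 0.0094
t: 9.73
ee_pos: [0.5259, 0.2023, 0.2454]
eef_rot: [-179.8, 35.4, -148.8]
ft_force: [1.0, 0.1, -0.3]
gripper_width: 0.0095
[ -4.4  32.9 -28.9 132.1 146.6  21.1 -47.9] [0.526 0.202 0.245] z [ 0.497  0.297 -0.815]
```

```bash
cat > plan2.py <<'E'
import re
src=open('plan.py').read().split('X=np.arange')[0]; exec(src)
# finger quad in C-frame (hook axes): grip origin at (-2.6,42.7); tool dir (.574,-.819), perp (.819,.574)
td=np.array([.574,-.819]);pd=np.array([.819,.574]);go_=np.array([-2.6,42.7])
fq=np.array([go_+td*a+pd*b for a in np.arange(-30,20,2.4) for b in np.arange(-9,9.1,3)])
pts=np.r_[arc,tip,mid,fq]; rad=np.r_[np.full(len(arc)+len(tip)+len(mid),2.),np.full(len(fq),.5)]
X=np.arange(-4,30,.5);Z=np.arange(-8,30,.5)
for ph in(-35,-31,-27,-23,-19):
    G=np.array([[clear(x,z,ph) for z in Z] for x in X])
    s=(len(X)-1,int(np.argmin(abs(Z-10)))); best={s:(G[s],0)};par={};h=[(-min(G[s],4),0,s)];end=None;done=set()
    while h:
        b,n,i=heapq.heappop(h)
        if i in done: continue
        done.add(i)
        if abs(X[i[0]])<=2.5 and 9<=Z[i[1]]<=11: end=i;break
        for dl in((1,0),(-1,0),(0,1),(0,-1),(1,1),(-1,1),(1,-1),(-1,-1)):
            k=(i[0]+dl[0],i[1]+dl[1])
            if min(k)<0 or k[0]>=len(X) or k[1]>=len(Z) or k in done: continue
            nb=min(-b,min(G[k],4)); c=(-nb,n+1,k)
            if k not in best or (-nb,n+1)<best[k]: best[k]=(-nb,n+1);par[k]=i;heapq.heappush(h,c)
    path=[end]
    while path[-1]!=s: path.append(par[path[-1]])
    print(ph,'bottleneck',-b, [(float(X[i]),float(Z[j]),round(float(G[i,j]),1)) for i,j in path[::-1]][::4])
E
python3 plan2.py
```

```text
-35 bottleneck 1.4356947013699841 [(29.5, 10.0, 16.8), (27.5, 8.0, 14.3), (25.5, 6.0, 11.7), (23.5, 4.0, 9.2), (21.5, 2.0, 6.6), (19.5, 0.0, 4.1), (17.5, 1.0, 4.3), (15.5, 1.5, 4.0), (13.5, 3.0, 4.1), (11.5, 5.0, 4.3), (9.5, 6.0, 3.4), (7.5, 6.5, 2.8), (5.5, 7.5, 1.9), (3.5, 8.5, 1.7)]
-31 bottleneck 1.7085715176352116 [(29.5, 10.0, 18.2), (27.5, 8.0, 16.2), (25.5, 6.0, 13.5), (23.5, 4.0, 10.9), (21.5, 2.0, 8.2), (19.5, 0.0, 5.6), (17.5, -0.5, 4.3), (15.5, 0.0, 4.0), (13.5, 2.0, 4.0), (11.5, 3.5, 4.1), (9.5, 5.0, 3.8), (7.5, 6.0, 2.8), (5.5, 6.5, 2.1), (3.5, 8.0, 1.8)]
-27 bottleneck 1.8048792992931437 [(29.5, 10.0, 17.9), (27.5, 8.0, 16.0), (25.5, 6.0, 14.5), (23.5, 4.0, 12.6), (21.5, 2.0, 9.9), (19.5, 0.0, 7.2), (17.5, -2.0, 4.5), (15.5, 0.0, 4.6), (13.5, 2.0, 4.3), (11.5, 3.5, 4.2), (9.5, 4.5, 3.7), (7.5, 5.0, 3.1), (5.5, 6.0, 2.4), (3.5, 7.5, 1.9)]
-23 bottleneck 1.8261261728048819 [(29.5, 10.0, 17.7), (27.5, 8.0, 15.7), (25.5, 6.0, 14.1), (23.5, 4.0, 12.8), (21.5, 2.0, 10.9), (19.5, 0.0, 8.3), (17.5, -2.0, 5.8), (15.5, -0.5, 4.4), (13.5, 1.5, 4.1), (11.5, 3.5, 4.2), (9.5, 4.0, 3.3), (7.5, 5.0, 2.7), (5.5, 5.5, 2.4), (3.5, 7.5, 1.9)]
-19 bottleneck 2.097313452113543 [(29.5, 10.0, 17.5), (27.5, 8.0, 15.5), (25.5, 6.0, 13.8), (23.5, 4.0, 12.4), (21.5, 2.0, 11.0), (19.5, 0.0, 8.3), (17.5, -2.0, 5.7), (15.5, -0.5, 4.5), (13.5, 1.5, 4.3), (11.5, 3.0, 3.9), (9.5, 4.0, 3.1), (7.5, 4.5, 2.6), (5.5, 5.0, 2.3), (3.5, 6.5, 2.4), (2.0, 8.5, 2.1)]
```

```bash
cat > thr.py <<'E'
from path import *
hole=np.array([.6249,.2509,.1565]); ex=np.array([np.cos(np.radians(31)),np.sin(np.radians(31)),0]); ez=np.array([0,0,1.])
c27,s27=np.cos(np.radians(27)),np.sin(np.radians(27)); xb=c27*ex-s27*ez; zb=s27*ex+c27*ez
OFF=np.array([.001,.0007,-.0017])  # tcp - hook origin
def tcp(x,z): return hole+xb*x*1e-3+zb*z*1e-3-(ex*.0026-ez*.0427)+OFF
PTS=[(29.5,10),(17.5,-2),(13.5,2),(9.5,4.5),(5.5,6),(3.5,7.5)]
E
python3 - <<'E'
from thr import *
p=tcp(29.5,10); print(p.round(4)); print(go(p+[0,0,.06],R)); print(IK(p,R,np.array(read_state()['joints']),1e-3))
E
```

```text
[0.6501 0.2661 0.193 ]
([0.1241, 0.0639, 0.0077], [-0.1, 0.41, -0.07])
(array([-14.04975759,  43.4554514 , -16.95642711, 112.07712958,
       143.59430638,  11.69693334, -43.8592253 ]), np.float64(0.08095257766740191), np.float64(0.02755829227777985))
```

```bash
python3 -m crank '[[0.01,0.005,0.01,0,0.1,0],[0.025,0.013,0.02,0,0.2,0],[0.045,0.023,0.02,0,0.3,0],[0.065,0.034,0.02,0,0.4,0],[0.085,0.044,0.015,0,0.4,0],[0.105,0.055,0.01,-0.1,0.4,-0.1],[0.119,0.062,0.008,-0.1,0.4,-0.1],[0.124,0.064,0.008,-0.1,0.4,-0.1],[0.124,0.064,-0.02,-0.1,0.4,-0.1],[0.124,0.064,-0.052,-0.1,0.4,-0.1]]'; python3 -m crank '[[0,0,0,0,0,0],[0,0,0,0,0,0]]'; python3 lg.py
python3 - <<'E'
from thr import *
print(go(tcp(29.5,10),R))
s=read_state(); o=np.array(s['ee_pos'])-OFF
ims=[]
for t,(u,v,n) in{'scene':(375,285,80),'side':(225,290,80)}.items():
    c=grab(t,'p_'+t); im=cv2.resize(c['color'][v:v+n,u:u+n,::-1],None,fx=5,fy=5,interpolation=cv2.INTER_CUBIC)
    for p in (proj(c,np.r_[hookpts(o,31),[hole]])-[u,v])*5: cv2.circle(im,tuple(int(q) for q in p),4,(0,0,255),1)
    ims.append(im)
cv2.imwrite('pics/p.png',np.hstack(ims))
E
```

```text
t: 10.57
ee_pos: [0.6502, 0.2669, 0.1937]
eef_rot: [-179.9, 35.2, -148.9]
ft_force: [-0.1, 0.3, -0.9]
gripper_width: 0.0096
t: 10.73
ee_pos: [0.6479, 0.2658, 0.1904]
eef_rot: [180.0, 34.8, -149.0]
ft_force: [0.2, -0.3, 0.6]
gripper_width: 0.0095
[-12.6  43.9 -19.5 112.3 137.9  12.9 -37.7] [0.648 0.266 0.19 ] z [ 0.489  0.294 -0.821]
([0.0022, 0.0004, 0.0026], [0.09, -0.19, 0.02])
```

View pics/p.png

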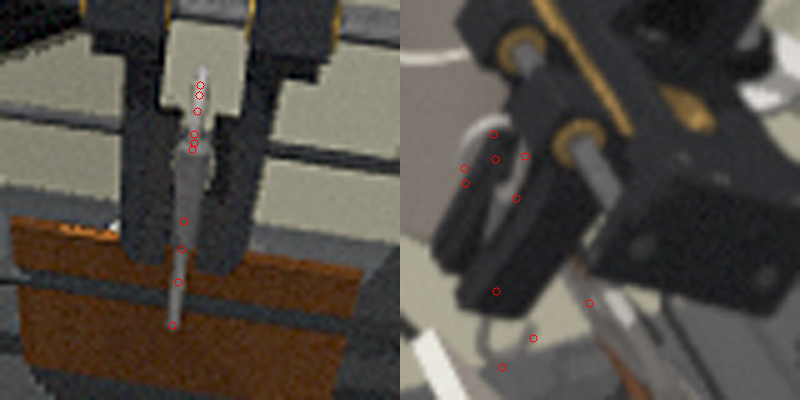

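```bash
python3 - <<'E'
from thr import *
s=read_state(); print(go(tcp(29.5,10),R)); o=np.array(s['ee_pos'])-OFF
a=load('p_scene');b=load('p_side')
print('tab top proj scene',proj(a,hole+zb*.016),'corners',proj(a,np.array([hole+zb*.016+np.array([-ex[1],ex[0],0])*k for k in(.02,-.02)])),'side corners',proj(b,np.array([hole+zb*.016+np.array([-ex[1],ex[0],0])*k for k in(.02,-.02)])))
def tri(pa,pb):
    def f(X): return np.r_[proj(a,X)[0]-pa,proj(b,X)[0]-pb]
    r=least_squares(f,o); return r.x,r.fun.round(1)
for n,pa,pb,m in[('top',(415.6,298.6),(243,312.6),(1.3,0,47.4)),('bot',(409.4,351.2),(244.4,362.6),(4.6,0,-52.4))]:
    X,res=tri(pa,pb); M=o+Ro.from_euler('z',31,degrees=True).as_matrix()@np.array(m)*1e-3
    d=X-M; print(n,X.round(4),M.round(4),'dx,dy,dz',(d@ex).round(4),(d@[-ex[1],ex[0],0]).round(4),d[2].round(4),res)
# tab corners via depth in scene/side (g_ images)
for t in('g_scene','g_side','s0','d0'):
    c=load(t);C=cloud(c); q=(C-hole); m=(abs(q@xb)<.012)&(abs(q@np.array([-ex[1],ex[0],0]))<.03)&(q@zb>-.008)&(q@zb<.03); P=q[m]; 
    if len(P): print(t,len(P),'x',np.median(P@xb).round(4),'y',np.percentile(P@[-ex[1],ex[0],0],[2,98]).round(4),'ztop',np.percentile(P@zb,97).round(4))
E
```

```text
([-0.0, -0.0008, -0.0015], [0.0, 0.23, 0.01])
tab top proj scene [[412.12702155 325.96318454]] corners [[425.12927881 327.86157171]
 [399.21929911 324.07232832]] side corners [[262.7315741  353.34360034]
 [253.70131218 337.79049832]]
top [0.6486 0.2661 0.2454] [0.6502 0.2669 0.2436] dx,dy,dz -0.0019 0.0002 0.0018 [-0.1 -0.3 -0.1  0.3]
bot [0.6529 0.2682 0.1428] [0.6531 0.2686 0.1438] dx,dy,dz -0.0003 -0.0002 -0.001 [-0.2 -0.6 -0.3  0.6]
g_scene 176 x 0.0007 y [-0.0186  0.0197] ztop 0.0186
g_side 101 x -0.0016 y [-0.0189  0.0216] ztop 0.0203
s0 184 x 0.0007 y [-0.0186  0.0199] ztop 0.0183
d0 102 x -0.0016 y [-0.0169  0.0232] ztop 0.0204
```

```bash
python3 - <<'E'
from thr import *
for x,z in PTS: print((x,z),go(tcp(x,z),R))
p=tcp(3.5,7.5)
for k in(.01,.05): print(go(p+[0,0,k],R)[0])
E
```

```text
(29.5, 10) ([-0.0, -0.0008, -0.0015], [0.0, 0.23, 0.01])
(17.5, -2) ([-0.0139, -0.0091, -0.0067], [0.0, 0.23, 0.01])
(13.5, 2) ([-0.0154, -0.01, -0.0013], [0.0, 0.23, 0.01])
(9.5, 4.5) ([-0.0175, -0.0112, 0.0027], [0.0, 0.23, 0.01])
(5.5, 6) ([-0.0199, -0.0127, 0.0059], [0.0, 0.23, 0.01])
(3.5, 7.5) ([-0.0209, -0.0133, 0.0081], [0.0, 0.23, 0.01])
[-0.0209, -0.0133, 0.0181]
[-0.0209, -0.0133, 0.0581]
```

```bash
python3 -m crank '[[-0.004,-0.003,-0.003,0,0.2,0],[-0.008,-0.0055,-0.005,0,0.2,0],[-0.0139,-0.0091,-0.006,0,0.2,0],[-0.0139,-0.0091,-0.006,0,0.2,0],[-0.0154,-0.01,-0.001,0,0.2,0],[-0.0154,-0.01,-0.001,0,0.2,0]]';python3 lg.py; python3 - <<'E'
from thr import *
print(read_state()['ft_force'])
for x,z in PTS[2:]: print((x,z),go(tcp(x,z),R))
E
```

```text
t: 11.33
ee_pos: [0.6349, 0.2569, 0.1948]
eef_rot: [-180.0, 35.1, -149.0]
ft_force: [-0.5, 0.4, 1.2]
gripper_width: 0.0094
[-10.8  43.  -21.8 114.9 139.1  15.  -38.4] [0.635 0.257 0.195] z [ 0.493  0.296 -0.818]
[-0.48605721  0.37856006  1.16039462]
(13.5, 2) ([-0.0002, 0.0, -0.0017], [-0.02, 0.11, 0.02])
(9.5, 4.5) ([-0.0023, -0.0012, 0.0024], [-0.02, 0.11, 0.02])
(5.5, 6) ([-0.0047, -0.0027, 0.0055], [-0.02, 0.11, 0.02])
(3.5, 7.5) ([-0.0057, -0.0033, 0.0078], [-0.02, 0.11, 0.02])
```

```bash
python3 -m crank '[[-0.0012,-0.0006,0.000,0,0.1,0],[-0.0023,-0.0012,0.0024,0,0.1,0],[-0.0023,-0.0012,0.0024,0,0.1,0],[-0.0035,-0.002,0.004,0,0.1,0],[-0.0047,-0.0027,0.0055,0,0.1,0],[-0.0047,-0.0027,0.0055,0,0.1,0]]';python3 lg.py; python3 - <<'E'
from thr import *
print(read_state()['ft_force'])
for x,z in PTS[3:]: print((x,z),go(tcp(x,z),R))
o=np.array(read_state()['ee_pos'])-OFF
ims=[]
for t,(u,v,n) in{'scene':(375,285,80),'side':(225,290,80)}.items():
    c=grab(t,'q_'+t); im=cv2.resize(c['color'][v:v+n,u:u+n,::-1],None,fx=5,fy=5,interpolation=cv2.INTER_CUBIC)
    ims.append(im)
cv2.imwrite('pics/q.png',np.hstack(ims))
E
```

```text
t: 11.83
ee_pos: [0.6301, 0.2541, 0.2005]
eef_rot: [180.0, 35.0, -149.0]
ft_force: [0.6, 0.3, -0.3]
gripper_width: 0.0095
[-10.6  42.2 -21.8 115.6 139.   14.7 -38.4] [0.63  0.254 0.201] z [ 0.492  0.296 -0.819]
[ 0.6255633   0.26776675 -0.27931909]
(9.5, 4.5) ([0.0026, 0.0016, -0.0033], [-0.02, 0.01, 0.01])
(5.5, 6) ([0.0001, 0.0001, -0.0002], [-0.02, 0.01, 0.01])
(3.5, 7.5) ([-0.0008, -0.0005, 0.0021], [-0.02, 0.01, 0.01])
```

View pics/q.png

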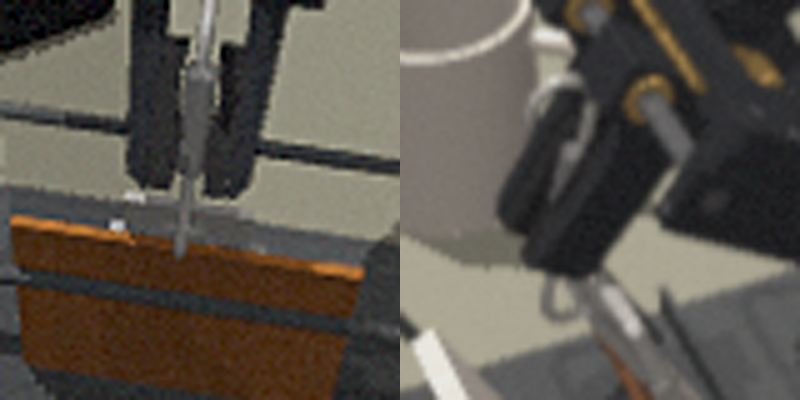

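```bash
python3 -m crank '[[-0.0008,-0.0005,0.002,0,0,0],[-0.0008,-0.0005,0.004,0,0,0],[-0.0008,-0.0005,0.006,0,0,0],[-0.0008,-0.0005,0.009,0,0,0],[-0.0008,-0.0005,0.012,0,0,0],[-0.0008,-0.0005,0.015,0,0,0],[-0.0008,-0.0005,0.018,0,0,0],[-0.0008,-0.0005,0.018,0,0,0]]';python3 -m crank '[[0,0,0,0,0,0],[0,0,0,0,0,0]]'; python3 - <<'E'
from thr import *
for _ in range(3): print(read_state()['ft_force'].round(2) if hasattr(read_state()['ft_force'],'round') else read_state()['ft_force'])
a=camera('scene');C=cloud(a)
im=a['color'].astype(int); m=(im[...,0]>90)&(im[...,0]>im[...,2]+50)&(abs(C[...,0]-.62)<.12)&(abs(C[...,1]-.25)<.12); P=C[m]; print(m.sum(),'orange z max',np.percentile(P[:,2],[50,98]))
a=load('s0');C=cloud(a);im=a['color'].astype(int); m=(im[...,0]>90)&(im[...,0]>im[...,2]+50)&(abs(C[...,0]-.62)<.12)&(abs(C[...,1]-.25)<.12); P=C[m]; print(m.sum(),'before',np.percentile(P[:,2],[50,98]))
E
```

```text
t: 12.6
ee_pos: [0.6295, 0.2538, 0.219]
eef_rot: [-180.0, 35.1, -149.0]
ft_force: [-0.9, -0.0, -1.0]
gripper_width: 0.0092
t: 12.77
ee_pos: [0.6295, 0.2538, 0.2191]
eef_rot: [-180.0, 35.1, -149.0]
ft_force: [-1.6, -0.2, -1.1]
gripper_width: 0.0095
[-1.6  -0.16 -1.11]
[-1.6  -0.16 -1.11]
[-1.6  -0.16 -1.11]
454 orange z max [0.28918251 0.29496504]
114 before [0.14396001 0.14683107]
```

```bash
python3 -m crank '[[-0.003,-0.002,0.006,0,0,0],[-0.006,-0.004,0.012,0,0,0],[-0.009,-0.006,0.018,0,0,0],[-0.012,-0.008,0.024,0,0,0],[-0.015,-0.01,0.03,0,0,0],[-0.018,-0.012,0.036,0,0,0],[-0.022,-0.014,0.042,0,0,0],[-0.026,-0.016,0.048,0,0,0],[-0.026,-0.016,0.05,0,0,0],[-0.026,-0.016,0.05,0,0,0]]'; cat > chk.py <<'E'
from thr import *
import sys
print(np.round(read_state()['ft_force'],2))
def board(c):
    C=cloud(c); im=c['color'].astype(int); m=(im[...,0]>80)&(im[...,0]>1.8*im[...,2])&(im[...,0]<230)&(im[...,1]<.62*im[...,0]); 
    m&=(C[...,2]>.05)&(abs(C[...,2]-.2)<.3)&(C[...,0]>.3)&(C[...,1]>-.45)&(C[...,0]<.9)
    m=cv2.morphologyEx(m.astype(np.uint8),cv2.MORPH_OPEN,np.ones((3,3)))
    n,l,st,ce=cv2.connectedComponentsWithStats(m); k=1+np.argmax(st[1:,4]); return C[l==k],st[k]
for t in sys.argv[1:]:
    c=grab(t,'chk_'+t); P,st=board(c); c0=P.mean(0); w,v=np.linalg.eigh(np.cov((P-c0).T)); n=v[:,0]
    print(t,len(P),st,'c',c0.round(3),'z',np.percentile(P[:,2],[2,98]).round(3),'normal',n.round(2))
E
python3 chk.py scene side; python3 lg.py
```

```text
t: 13.65
ee_pos: [0.6037, 0.2379, 0.2701]
eef_rot: [-180.0, 35.1, -149.0]
ft_force: [0.0, 0.5, -1.7]
gripper_width: 0.0095
[ 0.    0.5  -1.67]
scene 9 [381 298   3   3   9] c [0.632 0.194 0.19 ] z [0.188 0.193] normal [ 0.71  0.69 -0.14]
[-13.3  33.  -15.8 117.5 135.3   6.4 -37. ] [0.604 0.238 0.269] z [ 0.493  0.296 -0.818]Traceback (most recent call last):
  File "chk.py", line 10, in <module>
    c=grab(t,'chk_'+t); P,st=board(c); c0=P.mean(0); w,v=np.linalg.eigh(np.cov((P-c0).T)); n=v[:,0]
                             ~~~~~^^^
  File "chk.py", line 8, in board
    n,l,st,ce=cv2.connectedComponentsWithStats(m); k=1+np.argmax(st[1:,4]); return C[l==k],st[k]
                                                       ~~~~~~~~~^^^^^^^^^^
    return _wrapfunc(a, 'argmax', axis=axis, out=out, **kwds)
    return bound(*args, **kwds)
ValueError: attempt to get argmax of an empty sequence
```

```bash
cat > chk.py <<'E'
from thr import *
import sys
yaw=float(sys.argv[1]); s=read_state(); print(np.round(s['ft_force'],2),np.round(s['ee_pos'],4),np.round(s['joints'],1))
e=np.array([np.cos(np.radians(yaw)),np.sin(np.radians(yaw)),0]); ey=np.array([-e[1],e[0],0])
o=np.array(s['ee_pos'])-OFF; h=o+e*.0046-[0,0,.0554]
for t in sys.argv[2:]:
    c=grab(t,'chk_'+t); q=cloud(c)-h; a,b,z=q@e,q@ey,q[...,2]
    m=(abs(b)<.07)&(z<-.02)&(h[2]+z>.112)&(abs(a)<.09)&(z>-.19); P=np.c_[a[m],b[m],z[m]]
    if len(P)<20: print(t,'few',len(P)); continue
    d=np.median(P,0); r=least_squares(lambda k:k[0]+k[1]*P[:,1]+k[2]*P[:,2]-P[:,0],[0,0,0],loss='soft_l1',f_scale=.003).x
    print(t,len(P),'x at hole %.4f yaw %.1f lean(top back) %.1f'%(r[0],-np.degrees(np.arctan(r[1])),np.degrees(np.arctan(r[2]))),'b',np.percentile(P[:,1],[3,97]).round(3),'z',np.percentile(P[:,2],[2,98]).round(3))
E
python3 chk.py 31 scene side
python3 - <<'E'
from path import *
for p,y in(([.57,.22,.36],31),([.5,.15,.38],20),([.5,.0,.38],0),([.5,-.15,.38],-20),([.53,-.2,.32],-20)):
    for s in(np.array(read_state()['joints']),np.array([20,34,-45,125,105,30,-20.]),np.array([45,36,-51,125,105,35,-17.])):
        j,e,a=IK(np.array(p),toolR(55,y)@flip,s,1e-3); print(p,j.round(1),e.round(1),a.round(1))
E
```

```text
[-0.17  0.27 -1.98] [0.6036 0.2379 0.2691] [-13.3  33.  -15.8 117.5 135.3   6.4 -37. ]
scene 2481 x at hole -0.0000 yaw 0.1 lean(top back) 4.6 b [-0.053  0.052] z [-0.102 -0.022]
side 869 x at hole 0.0004 yaw 0.7 lean(top back) 4.2 b [-0.05   0.057] z [-0.102 -0.021]
[0.57, 0.22, 0.36] [ 12.5  28.7 -53.7 115.5  70.5  23.7  29.6] 0.6 0.2
[0.57, 0.22, 0.36] [ 18.9  33.5 -66.7 115.1  75.8  32.8  25.9] 0.3 0.1
[0.57, 0.22, 0.36] [ 21.5  36.7 -73.4 115.   78.2  38.4  24.5] 0.2 0.1
[0.5, 0.15, 0.38] [ 10.9  15.8 -43.2 126.6  69.4  16.3  18.5] 0.9 0.3
[0.5, 0.15, 0.38] [ 25.1  21.1 -64.8 125.8  74.9  26.8  13.4] 0.3 0.1
[0.5, 0.15, 0.38] [ 30.2  25.2 -75.1 125.7  77.3  34.   11.2] 0.2 0.1
[0.5, 0.0, 0.38] [ 14.8  11.9 -28.3 129.9  70.3  12.9  12.8] 1.1 0.3
[0.5, 0.0, 0.38] [ 34.9  15.8 -54.7 128.9  74.7  22.1   8.5] 0.4 0.1
[0.5, 0.0, 0.38] [ 44.   20.2 -69.6 128.6  77.3  30.1   5.8] 0.2 0.1
[0.5, -0.15, 0.38] [ 25.6  13.4 -23.  127.2  67.9  15.1  11.8] 0.9 0.3
[0.5, -0.15, 0.38] [ 44.   16.5 -47.3 126.2  73.1  23.6   7. ] 0.3 0.1
[0.5, -0.15, 0.38] [ 53.9  20.3 -62.6 125.8  76.1  31.1   4.3] 0.2 0.1
[0.53, -0.2, 0.32] [ 16.4  21.9  -3.1 127.2 130.1   6.1 -44.9] 0.1 0.0
[0.53, -0.2, 0.32] [ 38.4  24.5 -34.5 126.2  98.3  19.1 -12. ] 0.1 0.0
[0.53, -0.2, 0.32] [ 49.   28.2 -51.3 125.7  94.5  28.4  -7.2] 0.1 0.0
```

```bash
cat > sim.py <<'E'
from path import *
def sim(j,wps,n=12):
    j=np.array(j,float); p0,R0=FK(j)
    for p,al,y in wps:
        R1=toolR(al,y)@flip; rv=Ro.from_matrix(R1@R0.T).as_rotvec()
        for f in np.linspace(0,1,n+1)[1:]:
            q=p0+f*(np.array(p)-p0); Q=Ro.from_rotvec(rv*f).as_matrix()@R0
            jn,e,a=IK(q,Q,j,1.5e-4); dj=abs(jn-j).max(); j=jn
            if f in(.5,1): print(np.round(f,2),q.round(3),j.round(1),'e',e.round(2),a.round(2),'dj',dj.round(1))
        p0,R0=np.array(p),R1
    return j
if __name__=='__main__':
    j0=read_state()['joints']
    for al in(55,48):
        print('alpha',al); sim(j0,[([.595,.233,.30],al,31),([.585,.225,.365],al,31),([.52,.16,.37],al,20),([.5,.0,.37],al,0),([.5,-.17,.36],al,-20)])
E
python3 sim.py
```

```text
alpha 55
0.5 [0.599 0.235 0.284] [-15.   31.  -13.  117.4 134.5   3.7 -36.8] e 0.0 0.0 dj 0.5
1.0 [0.595 0.233 0.3  ] [-14.8  29.2 -13.  117.  101.    2.4  -3.5] e 0.02 0.01 dj 9.3
0.5 [0.59  0.229 0.332] [ -1.8  27.9 -31.9 114.9  66.5  12.6  32.6] e 0.0 0.0 dj 2.2
1.0 [0.585 0.225 0.365] [  5.3  26.4 -41.8 112.8  56.9  18.5  42.6] e 0.0 0.0 dj 1.4
0.5 [0.552 0.192 0.368] [  2.5  21.3 -35.3 119.1  60.8  14.9  32.7] e 0.0 0.0 dj 1.7
1.0 [0.52 0.16 0.37] [ -0.7  16.7 -29.  124.8  66.2  12.6  21.8] e 0.0 0.0 dj 1.9
0.5 [0.51 0.08 0.37] [  1.8  13.7 -22.6 128.7  70.7  10.8  14.2] e 0.0 0.0 dj 1.1
1.0 [0.5  0.   0.37] [  5.9  12.1 -17.4 131.   73.6   9.7   9.6] e 0.0 0.0 dj 0.8
0.5 [ 0.5   -0.085  0.365] [ 10.9  12.9 -11.8 130.8  77.2   8.4   5.7] e 0.0 0.0 dj 0.9
1.0 [ 0.5  -0.17  0.36] [ 16.6  15.   -7.6 128.7  76.7   8.    5.7] e 0.0 0.0 dj 1.0
alpha 48
0.5 [0.599 0.235 0.284] [ -7.8  32.2 -23.7 120.  138.3  11.8 -38.9] e 0.0 0.0 dj 1.2
1.0 [0.595 0.233 0.3  ] [ -3.   31.7 -30.2 122.4 141.8  16.8 -41.4] e 0.0 0.0 dj 1.0
0.5 [0.59  0.229 0.332] [ -4.7  27.3 -26.4 121.2 139.3  10.9 -40.1] e 0.0 0.0 dj 1.0
1.0 [0.585 0.225 0.365] [ -8.1  23.  -20.4 119.7 137.1   4.5 -38.9] e 0.0 0.0 dj 1.2
0.5 [0.552 0.192 0.368] [ -7.1  19.6 -21.3 125.7 134.9   9.  -41.9] e 0.0 0.0 dj 1.0
1.0 [0.52 0.16 0.37] [ -6.7  16.1 -21.5 131.3 132.6  12.6 -44.8] e 0.0 0.0 dj 0.9
0.5 [0.51 0.08 0.37] [ -0.3  13.9 -20.8 135.1 133.   14.7 -48.5] e 0.0 0.0 dj 1.1
1.0 [0.5  0.   0.37] [  6.1  12.5 -18.8 137.2 133.8  15.6 -51.3] e 0.0 0.0 dj 1.1
0.5 [ 0.5   -0.085  0.365] [ 13.7  13.6 -16.5 136.9 135.9  16.1 -53.8] e 0.0 0.0 dj 1.2
1.0 [ 0.5  -0.17  0.36] [ 19.6  15.6 -12.7 134.8 136.2  16.  -54.6] e 0.0 0.0 dj 0.8
```

```bash
python3 -m crank '[[-0.001,-0.001,0.004,0.4,-0.7,0],[-0.003,-0.002,0.01,1,-1.7,0],[-0.005,-0.003,0.017,1.8,-3,0],[-0.007,-0.004,0.024,2.7,-4.5,0],[-0.009,-0.005,0.031,3.6,-6,0],[-0.011,-0.007,0.04,3.6,-6,0],[-0.013,-0.008,0.051,3.6,-6,0],[-0.015,-0.01,0.063,3.6,-6,0],[-0.017,-0.012,0.076,3.6,-6,0],[-0.018,-0.013,0.087,3.6,-6,0]]'; python3 -m crank '[[0,0,0.005,0,0,0],[0,0,0.01,0,0,0],[0,0,0.01,0,0,0],[0,0,0.01,0,0,0]]'; python3 chk.py 31 scene side; python3 sim.py|tail -11
```

```text
t: 14.68
ee_pos: [0.5853, 0.2246, 0.3559]
eef_rot: [180.0, 42.0, -149.0]
ft_force: [1.3, -0.6, -2.3]
gripper_width: 0.0091
t: 15.02
ee_pos: [0.5852, 0.2247, 0.3655]
eef_rot: [180.0, 42.0, -149.0]
ft_force: [0.5, 0.4, -2.3]
gripper_width: 0.0094
[ 0.51  0.42 -2.34] [0.5852 0.2247 0.3655] [ -7.7  23.  -20.7 119.7 135.7   4.5 -37.5]
scene 5247 x at hole 0.0063 yaw -0.6 lean(top back) 1.5 b [-0.054  0.052] z [-0.165 -0.023]
side 1905 x at hole 0.0074 yaw -0.4 lean(top back) 1.4 b [-0.051  0.056] z [-0.164 -0.023]
alpha 48
0.5 [0.59  0.229 0.332] [ -4.3  27.4 -27.  121.2 138.2  11.  -38.9] e 0.0 0.0 dj 1.0
1.0 [0.595 0.233 0.3  ] [ -2.6  31.8 -30.8 122.4 140.9  17.  -40.4] e 0.0 0.0 dj 0.9
0.5 [0.59  0.229 0.332] [ -4.4  27.3 -26.9 121.2 138.3  11.1 -39. ] e 0.0 0.0 dj 1.0
1.0 [0.585 0.225 0.365] [ -7.9  23.  -20.6 119.7 135.9   4.6 -37.7] e 0.0 0.0 dj 1.3
0.5 [0.552 0.192 0.368] [ -6.7  19.6 -21.8 125.7 133.9   9.1 -40.8] e 0.0 0.0 dj 1.0
1.0 [0.52 0.16 0.37] [ -6.1  16.2 -22.3 131.3 131.6  12.8 -43.9] e 0.0 0.0 dj 0.9
0.5 [0.51 0.08 0.37] [  0.3  14.  -21.6 135.  132.2  14.8 -47.7] e 0.0 0.0 dj 1.1
1.0 [0.5  0.   0.37] [  6.8  12.6 -19.7 137.2 133.   15.7 -50.6] e 0.0 0.0 dj 1.1
0.5 [ 0.5   -0.085  0.365] [ 14.4  13.6 -17.4 136.9 135.2  16.3 -53.1] e 0.0 0.0 dj 1.2
1.0 [ 0.5  -0.17  0.36] [ 20.2  15.6 -13.5 134.8 135.4  16.2 -53.8] e 0.0 0.0 dj 0.8
```

```bash
python3 -m crank '[[-0.003,-0.003,0,0,0,-0.5],[-0.008,-0.008,0,0,0,-1.5],[-0.015,-0.015,0,0,0,-2.7],[-0.023,-0.023,0.001,0,0,-4],[-0.031,-0.031,0.002,0,0,-5.5],[-0.039,-0.039,0.003,0,0,-7],[-0.047,-0.047,0.004,0,0,-8.3],[-0.055,-0.055,0.005,0,0,-9.5],[-0.061,-0.062,0.005,0,0,-10.5],[-0.065,-0.066,0.005,0,0,-11]]'; python3 lg.py
python3 - <<'E'
from h import *
for t in('s0','d0'):
    C=cloud(load(t)); m=(C[...,2]>.29)&(C[...,2]<.31)&(C[...,0]>.45)&(C[...,0]<.68)&(C[...,1]<-.085)&(C[...,1]>-.315); P=C[m]
    l=cv2.fitLine(P[:,:2].astype(np.float32),cv2.DIST_HUBER,0,.001,.001).ravel(); d=l[:2]*np.sign(l[1]); y=np.degrees(np.arctan2(-d[0],d[1])); n=np.array([d[1],-d[0]])
    print(t,len(P),'yaw',y,'perp',l[2:]@n,'z med/max',np.median(P[:,2]),np.percentile(P[:,2],97))
    # posts: points z .1-.28
    m=(C[...,2]>.1)&(C[...,2]<.28)&(C[...,0]>.45)&(C[...,0]<.68)&(C[...,1]<0.0)&(C[...,1]>-.4); Q=C[m]; k=Q[:,:2]@d
    for s in(Q[k>np.median(Q[:,:2]@d)],): pass
    print(' posts along',np.histogram(k,12), )
E
```

```text
t: 15.95
ee_pos: [0.519, 0.1577, 0.37]
eef_rot: [180.0, 41.9, -160.1]
ft_force: [0.5, 0.0, -1.1]
gripper_width: 0.0092
[ -5.3  16.1 -22.8 131.5 131.7  12.8 -43.8] [0.519 0.158 0.37 ] z [ 0.628  0.228 -0.744]
s0 332 yaw -20.906801 perp 0.60340655 z med/max 0.302831858085183 0.3051378887810745
 posts along (array([477,   0,   0,   0,   0,   0,   0,   0,   0,   0,   0, 673]), array([-0.14388362, -0.11764506, -0.0914065 , -0.06516794, -0.03892939,
       -0.01269083,  0.01354773,  0.03978629,  0.06602485,  0.0922634 ,
        0.11850196,  0.14474052,  0.17097908]))
d0 312 yaw -20.270052 perp 0.59734935 z med/max 0.30468397644715106 0.30753215540566775
 posts along (array([447,   0,   0,   0,   0,   0,   0,   0,   0,   0,   0, 607]), array([-0.15143656, -0.12484533, -0.0982541 , -0.07166287, -0.04507164,
       -0.01848041,  0.00811082,  0.03470205,  0.06129328,  0.08788452,
        0.11447575,  0.14106698,  0.16765821]))
```

```bash
cat > rail.py <<'E'
from sim import *
YR=-20.6; n=np.array([np.cos(np.radians(YR)),np.sin(np.radians(YR)),0]); d=np.array([-n[1],n[0],0]); mid=n*.6005+d*.012+[0,0,.300]
OFFh=np.array([.00122,-.0017])  # tcp-hook origin in hook x,z
def rot(v,th): t=np.radians(th); return np.array([v[0]*np.cos(t)+v[1]*np.sin(t),-v[0]*np.sin(t)+v[1]*np.cos(t)])
def tcpr(u,w,al=48,along=0.,th0=0):
    th=al-55+th0; r=-rot(np.array([u,w])*1e-3,th)+rot(OFFh,th); return mid+n*r[0]+d*along+np.array([0,0,r[1]])
E
python3 - <<'E'
from rail import *
s=read_state(); p=tcpr(50,5); print('mid',mid,'pre',p, 'seat',tcpr(1.3,38.4))
print(s['ee_pos'])
sim(s['joints'],[([.5,.08,.37],48,10),([.49,.0,.37],48,0),([.49,-.1,.36],48,-12),(p,48,YR),(tcpr(9,18),48,YR),(tcpr(1.3,38),48,YR)])
E
```

```text
mid [ 0.56632585 -0.2000482   0.3       ] pre [ 0.52176953 -0.18330058  0.28740515] seat [ 0.57082601 -0.20173969  0.26018915]
[0.51898082 0.1576759  0.369969  ]
0.5 [0.509 0.119 0.37 ] [ -2.2  14.6 -23.  134.1 131.9  14.3 -46.2] e 0.0 0.0 dj 0.5
1.0 [0.5  0.08 0.37] [  0.9  13.3 -22.8 136.3 132.3  15.5 -48.4] e 0.0 0.0 dj 0.5
0.5 [0.495 0.04  0.37 ] [  4.3  12.4 -22.  137.6 132.9  16.  -50. ] e 0.0 0.0 dj 0.6
1.0 [0.49 0.   0.37] [  7.6  11.8 -20.9 138.5 133.5  16.2 -51.4] e 0.0 0.0 dj 0.6
0.5 [ 0.49  -0.05   0.365] [ 12.5  12.7 -20.1 138.7 135.5  17.2 -53.7] e 0.0 0.0 dj 0.8
1.0 [ 0.49 -0.1   0.36] [ 16.9  13.8 -18.7 138.3 136.8  17.9 -55.2] e 0.0 0.0 dj 0.7
0.5 [ 0.506 -0.142  0.324] [ 22.4  20.8 -21.5 138.4 142.1  24.8 -60.3] e 0.0 0.0 dj 1.1
1.0 [ 0.522 -0.183  0.287] [ 25.8  27.4 -21.9 137.3 144.9  30.5 -62.9] e 0.0 0.0 dj 1.1
0.5 [ 0.542 -0.191  0.283] [ 25.5  28.8 -20.8 134.4 144.7  29.  -61.6] e 0.0 0.0 dj 0.5
1.0 [ 0.561 -0.198  0.279] [ 25.1  30.2 -19.6 131.5 144.3  27.5 -60.3] e 0.0 0.0 dj 0.5
0.5 [ 0.566 -0.2    0.27 ] [ 25.4  31.7 -20.  131.3 145.   28.8 -60.7] e 0.0 0.0 dj 0.2
1.0 [ 0.571 -0.202  0.261] [ 25.6  33.2 -20.4 131.  145.7  30.  -61.1] e 0.0 0.0 dj 0.2
```

```bash
python3 -m crank '[[-0.002,-0.005,0,0,0,-0.6],[-0.004,-0.014,0,0,0,-1.7],[-0.008,-0.026,0,0,0,-3.2],[-0.012,-0.04,0,0,0,-5],[-0.016,-0.055,0,0,0,-6.9],[-0.019,-0.07,0,0,0,-8.8],[-0.021,-0.085,0,0,0,-10.7],[-0.023,-0.1,0,0,0,-12.6],[-0.025,-0.115,0,0,0,-14.5],[-0.027,-0.13,0,0,0,-16.4]]'; python3 -m crank '[[-0.002,-0.015,0,0,0,-1.9],[-0.004,-0.03,0,0,0,-3.8],[-0.004,-0.045,0,0,0,-5.7],[-0.004,-0.06,0,0,0,-7.6],[-0.003,-0.075,-0.001,0,0,-9.5],[-0.002,-0.089,-0.002,0,0,-11.4],[-0.001,-0.101,-0.003,0,0,-13],[0,-0.111,-0.004,0,0,-14.4],[0,-0.118,-0.005,0,0,-15.5],[0,-0.122,-0.005,0,0,-16]]'; python3 lg.py; python3 -c "
from rail import *
print(go(tcpr(50,5),toolR(48,YR)@flip))"
```

```text
t: 16.78
ee_pos: [0.4918, 0.026, 0.37]
eef_rot: [180.0, 41.9, -176.7]
ft_force: [0.9, 0.0, -1.5]
gripper_width: 0.0094
t: 17.62
ee_pos: [0.4919, -0.0967, 0.3647]
eef_rot: [180.0, 41.9, 167.2]
ft_force: [-0.4, 0.9, -2.1]
gripper_width: 0.0098
[ 14.   13.2 -16.3 137.7 132.7  17.1 -52.6] [ 0.492 -0.097  0.365] z [ 0.651 -0.147 -0.745]
([0.0298, -0.0866, -0.0773], [-0.07, -0.1, -7.8])
```

```bash
python3 -m crank '[[0,-0.006,-0.003,0,0,-0.8],[0,-0.017,-0.01,0,0,-2],[0,-0.03,-0.02,0,0,-3.2],[0.003,-0.043,-0.032,0,0,-4.5],[0.009,-0.055,-0.045,0,0,-5.6],[0.016,-0.066,-0.056,0,0,-6.5],[0.022,-0.075,-0.065,0,0,-7.2],[0.027,-0.082,-0.072,0,0,-7.6],[0.03,-0.0866,-0.077,0,0,-7.8],[0.03,-0.0866,-0.077,0,0,-7.8]]'; python3 -m crank '[[0,0,0,0,0,0],[0,0,0,0,0,0],[0,0,0,0,0,0],[0,0,0,0,0,0]]'; python3 lg.py;  python3 - <<'E'
from rail import *
print(go(tcpr(50,5),toolR(48,YR)@flip),read_state()['ft_force'])
w=grab('wrist','r_w');a=grab('scene','r_s');b=grab('side','r_d')
A=w['color'][:,:,::-1]
def crop(c,P,h=45,f=5):
    u,v=proj(c,P)[0].astype(int); return cv2.resize(c['color'][v-h:v+h,u-h:u+h,::-1],(300,300),interpolation=cv2.INTER_CUBIC)
g=np.array(read_state()['ee_pos'])+n*.02+[0,0,.01]
cv2.imwrite('pics/r.png',np.hstack([cv2.resize(A,(480,360))[:300] if 0 else cv2.resize(A,(480,360)),np.vstack([crop(a,g)[:180],crop(b,g)[60:240]])]))
E
```

```text
t: 18.45
ee_pos: [0.5222, -0.184, 0.2867]
eef_rot: [179.9, 41.8, 159.3]
ft_force: [0.6, -0.1, -1.6]
gripper_width: 0.0093
t: 18.78
ee_pos: [0.5222, -0.1836, 0.2872]
eef_rot: [179.9, 41.9, 159.3]
ft_force: [-0.7, 0.2, -2.2]
gripper_width: 0.0096
[ 25.8  27.4 -21.7 137.3 145.   30.3 -62.9] [ 0.522 -0.184  0.287] z [ 0.625 -0.234 -0.745]
([-0.0004, 0.0003, 0.0002], [-0.1, -0.11, 0.03]) [-0.71516988  0.17470512 -2.15346405]
```

View pics/r.png

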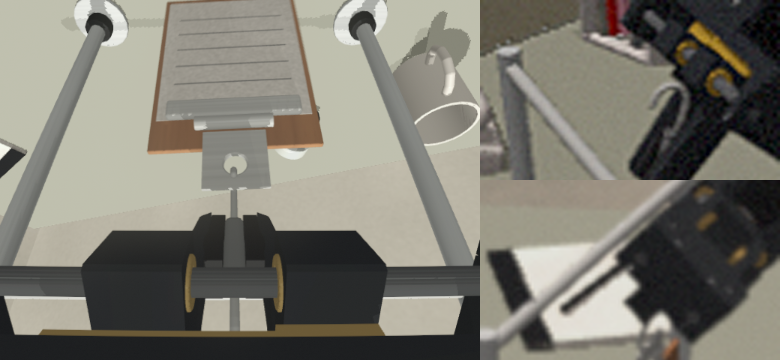

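```bash
python3 - <<'E'
from rail import *
for q in((20,16),(12,16),(9,16),(7,16),(6,16)): print(q,go(tcpr(*q),toolR(48,YR)@flip)[0])
# ring/rail measure: rail in current scene & side cams, hook ring cluster
s=read_state(); o=np.array(s['ee_pos']); th=-7
o=o-n*rot(OFFh,th)[0]-np.array([0,0,1])*rot(OFFh,th)[1]
for t in('r_s','r_d'):
    c=load(t); C=cloud(c); q=C-mid; a,b,z=q@n,q@d,q[...,2]
    m=(abs(a)<.015)&(abs(z)<.015)&(abs(b)<.12)&(abs(b)>.0); print(t,'rail a,z med',np.median(a[m]).round(4),np.median(z[m]).round(4),m.sum())
    q=C-o; a,b,z=q@n,q@d,q[...,2]
    m=(abs(b)<.008)&(z>.024)&(z<.055)&(abs(a)<.025); print(' ring n',m.sum(),'a',np.percentile(a[m],[3,50,97]).round(4),'b',np.median(b[m]).round(4),'z',np.percentile(z[m],[3,97]).round(4),'exp eye',rot(np.array([1.3,35.4]),th).round(1))
E
```

```text
(20, 16) [0.0287, -0.0104, -0.007]
(12, 16) [0.0361, -0.0132, -0.006]
(9, 16) [0.0389, -0.0143, -0.0057]
(7, 16) [0.0407, -0.015, -0.0054]
(6, 16) [0.0417, -0.0153, -0.0053]
r_s rail a,z med 0.003 0.0028 319
 ring n 46 a [-0.0134 -0.0081  0.0078] b 0.0008 z [0.0246 0.0475] exp eye [-3.  35.3]
r_d rail a,z med -0.0035 0.0047 310Traceback (most recent call last):
  File "<stdin>", line 10, in <module>
    return _quantile_unchecked(
        a, q, axis, out, overwrite_input, method, keepdims, weights)
    return _ureduce(a,
                    func=_quantile_ureduce_func,
    ...<5 lines>...
                    overwrite_input=overwrite_input,
                    method=method)
    r = func(a, **kwargs)
    result = _quantile(arr,
                       quantiles=q,
    ...<2 lines>...
                       out=out,
                       weights=wgt)
    slices_having_nans = np.isnan(arr[-1, ...])
                                  ~~~^^^^^^^^^
IndexError: index -1 is out of bounds for axis 0 with size 0
```

```bash
python3 -m crank '[[0.003,-0.001,-0.003,0,0,0],[0.008,-0.003,-0.005,0,0,0],[0.014,-0.005,-0.007,0,0,0],[0.02,-0.007,-0.007,0,0,0],[0.025,-0.009,-0.007,0,0,0],[0.029,-0.0105,-0.007,0,0,0],[0.032,-0.0117,-0.0065,0,0,0],[0.034,-0.0124,-0.0063,0,0,0],[0.0361,-0.0132,-0.006,0,0,0],[0.0361,-0.0132,-0.006,0,0,0]]'; python3 -m crank '[[0.0009,-0.0003,0,0,0,0],[0.0018,-0.0007,0,0,0,0],[0.0018,-0.0007,0,0,0,0]]'; python3 -m crank '[[0.0009,-0.0003,0,0,0,0],[0.0014,-0.0005,0,0,0,0],[0.0014,-0.0005,0,0,0,0]]'; cat > st.py <<'E'
from rail import *
import sys
s=read_state(); v=mid-np.array(s['ee_pos']); th=-7; r=rot(rot(np.array([v@n,v[2]]),0)+rot(OFFh,th),-th)*1e3
f=np.array(s['ft_force']); print('rail rel hook u,w',r.round(2),'along',round(-(v@d)*1e3,1),'F n,d,z',(f@n).round(2),(f@d).round(2),f[2].round(2))
for q in eval(sys.argv[1]) if len(sys.argv)>1 else []: print(q,go(tcpr(*q),toolR(48,YR)@flip))
E
python3 st.py '[(7,16),(6.5,20),(4.6,23.2),(2,28),(1.3,33),(1.3,38)]'
```

```text
t: 19.77
ee_pos: [0.5587, -0.1972, 0.2813]
eef_rot: [179.9, 41.9, 159.3]
ft_force: [-0.1, 0.4, -1.0]
gripper_width: 0.0094
t: 20.02
ee_pos: [0.5606, -0.1978, 0.2813]
eef_rot: [179.9, 41.9, 159.3]
ft_force: [-0.4, -0.6, -1.5]
gripper_width: 0.0095
t: 20.27
ee_pos: [0.5621, -0.1984, 0.2814]
eef_rot: [179.9, 41.9, 159.3]
ft_force: [-0.1, 0.8, -0.9]
gripper_width: 0.0095
rail rel hook u,w [ 7.96 16.17] along 0.0 F n,d,z -0.41 0.7 -0.91
(7, 16) ([0.0009, -0.0004, 0.0003], [-0.08, -0.07, 0.06])
(6.5, 20) ([0.0018, -0.0007, -0.0036], [-0.08, -0.07, 0.06])
(4.6, 23.2) ([0.0039, -0.0015, -0.0066], [-0.08, -0.07, 0.06])
(2, 28) ([0.0069, -0.0026, -0.011], [-0.08, -0.07, 0.06])
(1.3, 33) ([0.0081, -0.0031, -0.0159], [-0.08, -0.07, 0.06])
(1.3, 38) ([0.0087, -0.0033, -0.0209], [-0.08, -0.07, 0.06])
```

```bash
for i in 1 ; do python3 -m crank '[[0.0008,-0.0003,0,0,0,0],[0.0008,-0.0003,0,0,0,0],[0.0008,-0.0003,0,0,0,0]]' >/dev/null; python3 st.py; python3 -m crank '[[0.0008,-0.0003,0,0,0,0],[0.0008,-0.0003,0,0,0,0],[0.0008,-0.0003,0,0,0,0]]' >/dev/null; python3 st.py; done
```

```text
rail rel hook u,w [ 7.53 16.52] along -0.0 F n,d,z -0.86 0.03 -2.9
rail rel hook u,w [ 7.18 16.93] along 0.0 F n,d,z -2.51 0.44 -2.55
```

```bash
python3 st.py '[(6.9,20.5),(4.8,23.3)]'
```

```text
rail rel hook u,w [ 7.18 16.93] along 0.0 F n,d,z -2.51 0.44 -2.55
(6.9, 20.5) ([0.0007, -0.0003, -0.0035], [-0.12, -0.18, 0.04])
(4.8, 23.3) ([0.0029, -0.0011, -0.006], [-0.12, -0.18, 0.04])
```

```bash
python3 -m crank '[[0,0,-0.001,0,0,0],[0.0003,-0.0001,-0.002,0,0,0],[0.0007,-0.0003,-0.0035,-0.1,-0.1,0],[0.0007,-0.0003,-0.0035,-0.1,-0.1,0]]' >/dev/null; python3 st.py; python3 -m crank '[[0.0008,-0.0003,-0.0009,0,0,0],[0.0015,-0.0006,-0.0018,0,0,0],[0.0022,-0.0008,-0.0026,0,0,0],[0.0022,-0.0008,-0.0026,0,0,0]]'>/dev/null; python3 st.py '[(2,28),(1.3,33)]'
```

```text
rail rel hook u,w [ 6.52 20.65] along -0.0 F n,d,z -0.1 -0.2 -1.87
rail rel hook u,w [ 4.28 23.65] along 0.0 F n,d,z 0.34 -0.4 -3.14
(2, 28) ([0.0026, -0.001, -0.004], [-0.01, -0.04, 0.06])
(1.3, 33) ([0.0038, -0.0015, -0.0089], [-0.01, -0.04, 0.06])
```

```bash
python3 -m crank '[[0.001,-0.0004,-0.0014,0,0,0],[0.0018,-0.0007,-0.0027,0,0,0],[0.0026,-0.001,-0.004,0,0,0],[0.0026,-0.001,-0.004,0,0,0]]' >/dev/null; python3 st.py; python3 -m crank '[[0.0004,-0.0002,-0.0015,0,0,0],[0.0008,-0.0003,-0.003,0,0,0],[0.0012,-0.0005,-0.005,0,0,0],[0.0012,-0.0005,-0.005,0,0,0]]'>/dev/null; python3 st.py '[(1.3,36),(1.3,38.4)]'
```

```text
rail rel hook u,w [ 1.94 28.3 ] along -0.0 F n,d,z -0.03 -0.05 -2.31
rail rel hook u,w [ 1.43 33.9 ] along -0.1 F n,d,z -0.74 0.58 -1.72
(1.3, 36) ([0.0004, -0.0, -0.0021], [-0.04, -0.1, 0.06])
(1.3, 38.4) ([0.0007, -0.0001, -0.0045], [-0.04, -0.1, 0.06])
```

```bash
python3 - <<'E'
from rail import *
for al,w in((52,35.5),(56,36),(56,38.4),(56,39.4)): print(al,w,go(tcpr(1.3,w,al),toolR(al,YR)@flip), IK(tcpr(1.3,w,al),toolR(al,YR)@flip,np.array(read_state()['joints']),2e-4)[0].round(1))
E
```

```text
52 35.5 ([-0.0021, 0.0009, -0.0018], [1.37, 3.65, 0.06]) [ 22.6  31.3 -15.2 128.1 141.6  21.2 -57.4]
56 36 ([-0.0045, 0.0018, -0.0023], [2.78, 7.39, 0.06]) [ 17.4  30.3  -6.9 125.4 139.2  12.3 -55.5]
56 38.4 ([-0.0046, 0.0018, -0.0047], [2.78, 7.39, 0.06]) [ 17.8  30.6  -7.5 125.5 139.3  12.8 -55.6]
56 39.4 ([-0.0046, 0.0018, -0.0057], [2.78, 7.39, 0.06]) [ 17.9  30.7  -7.7 125.6 139.3  13.  -55.6]
```

```bash
sed -i 's/th=-7;/th=float(sys.argv[2])-55 if len(sys.argv)>2 else -7;/;s/tcpr(\*q),toolR(48/tcpr(*q,th+55),toolR(th+55/' st.py
python3 -m crank '[[-0.0004,0.0002,-0.0002,0.3,0.8,0],[-0.001,0.0004,-0.0006,0.7,1.8,0],[-0.0018,0.0007,-0.001,1.1,3,0],[-0.0026,0.001,-0.0014,1.6,4.3,0],[-0.0033,0.0013,-0.0017,2,5.4,0],[-0.004,0.0016,-0.002,2.4,6.5,0],[-0.0045,0.0018,-0.0023,2.8,7.4,0],[-0.0045,0.0018,-0.0023,2.8,7.4,0],[-0.0045,0.0018,-0.0023,2.8,7.4,0]]'; python3 st.py '[(1.3,38.4)]' 56; python3 -m crank '[[0,0,-0.0008,0,0,0],[0,0,-0.0016,0,0,0],[0,0,-0.0016,0,0,0]]' >/dev/null; python3 st.py '[(1.3,38.4)]' 56
```

```text
t: 22.85
ee_pos: [0.5659, -0.1997, 0.2625]
eef_rot: [-180.0, 34.0, 159.4]
ft_force: [-0.3, 0.1, -1.3]
gripper_width: 0.0096
rail rel hook u,w [ 1.12 35.79] along 0.2 F n,d,z -0.37 0.0 -1.35
(1.3, 38.4) ([-0.0003, -0.0001, -0.0026], [0.02, 0.03, 0.05])
rail rel hook u,w [ 1.44 37.88] along 0.1 F n,d,z -0.22 0.09 -2.74
(1.3, 38.4) ([0.0001, -0.0001, -0.0005], [0.0, -0.01, 0.04])
```

Lower in small steps until the rail takes the load.

```bash
for i in 1 2; do python3 -m crank '[[0,0,-0.0007,0,0,0],[0,0,-0.0007,0,0,0],[0,0,-0.0007,0,0,0]]' >/dev/null; python3 st.py '[]' 56; done;  python3 chk.py -20.6 scene side
```

```text
rail rel hook u,w [ 1.53 38.73] along -0.0 F n,d,z 0.24 -0.91 -1.3
rail rel hook u,w [ 1.52 39.48] along -0.1 F n,d,z 0.09 -0.05 -2.54
[ 0.07 -0.08 -2.54] [ 0.5654 -0.1997  0.2588] [ 18.8  30.7  -9.  125.6 136.9  13.5 -53.2]
scene 517 x at hole 0.0008 yaw 2.2 lean(top back) 1.8 b [-0.051  0.057] z [-0.091 -0.021]
side 619 x at hole -0.0089 yaw 0.9 lean(top back) -1.4 b [-0.049  0.059] z [-0.092 -0.022]
```

```bash
for i in 1 2; do python3 -m crank '[[0,0,-0.0007,0,0,0],[0,0,-0.0007,0,0,0],[0,0,-0.0007,0,0,0]]' >/dev/null; python3 st.py '[]' 56; done
```

```text
rail rel hook u,w [ 1.3  39.97] along 0.0 F n,d,z 0.28 0.1 -1.22
rail rel hook u,w [ 0.9  40.28] along 0.0 F n,d,z 0.36 0.37 1.29
```

```bash
python3 -m crank '[[0,0,0,0,0,0],[0,0,0,0,0,0],[0,0,0,0,0,0],[0,0,0,0,0,0],[0,0,0,0,0,0],[0,0,0,0,0,0]]' 0.5; python3 st.py '[]' 56; python3 chk.py -20.6 scene side
```

```text
t: 24.7
ee_pos: [0.5659, -0.1999, 0.258]
eef_rot: [-180.0, 34.1, 159.3]
ft_force: [-0.7, -0.2, -0.5]
gripper_width: 0.0439
rail rel hook u,w [ 0.94 40.33] along -0.0 F n,d,z -0.6 -0.4 -0.55
[-0.7  -0.17 -0.55] [ 0.5659 -0.1999  0.258 ] [ 19.   30.9  -9.3 125.7 137.1  13.8 -53.3]
scene 522 x at hole 0.0056 yaw 2.5 lean(top back) 0.9 b [-0.049  0.058] z [-0.091 -0.021]
side 593 x at hole -0.0050 yaw 1.1 lean(top back) -2.5 b [-0.044  0.059] z [-0.09  -0.022]
```

```bash
python3 -m crank '[[-0.0026,0.001,0.0041,0,0,0],[-0.0052,0.002,0.0083,0,0,0],[-0.0105,0.0039,0.0165,0,0,0],[-0.0157,0.0059,0.025,0,0,0],[-0.021,0.0079,0.033,0,0,0],[-0.0262,0.0098,0.0415,0,0,0],[-0.0367,0.0138,0.058,0,0,0],[-0.047,0.0177,0.0747,0,0,0],[-0.058,0.0216,0.0913,0,0,0],[-0.068,0.0255,0.105,0,0,0]]'; python3 -m crank '[[-0.01,0.004,0.01,0,0,0],[-0.02,0.008,0.02,0,0,0],[-0.02,0.008,0.02,0,0,0],[-0.02,0.008,0.02,0,0,0],[-0.02,0.008,0.02,0,0,0],[-0.02,0.008,0.02,0,0,0]]'; python3 - <<'E'
from rail import *
ims=[]
for t in('scene','side'):
    c=grab(t,'f_'+t); u,v=proj(c,mid-np.array([0,0,.07]))[0].astype(int); h=75; ims.append(cv2.resize(c['color'][v-h:v+h,u-h:u+h,::-1],(400,400),interpolation=cv2.INTER_CUBIC))
cv2.imwrite('pics/f.png',np.hstack(ims))
def mask(): 
    c=camera('scene'); q=cloud(c)-mid; a,b,z=q@n,q@d,q[...,2]; m=(abs(b)<.07)&(z<-.11)&(z>-.25)&(abs(a)<.06); P=np.c_[a[m],b[m],z[m]]
    r=least_squares(lambda k:k[0]+k[1]*P[:,1]+k[2]*P[:,2]-P[:,0],[0,0,0],loss='soft_l1',f_scale=.003).x; m2=(abs(b)<.02)&(z>.004)&(z<.03)&(abs(a)<.03)
    print(len(P),'a at rail %.4f'%r[0],'yaw %.1f lean %.1f'%tuple(np.degrees(np.arctan(r[1:]))),'mean a %.4f'%P[:,0].mean(),'b',np.percentile(P[:,1],[3,97]).round(3),'z',np.percentile(P[:,2],[1,99]).round(3),'ring top',m2.sum(),z[m2].max().round(4) if m2.any() else None)
for _ in range(6): mask()
E
```

```text
t: 25.63
ee_pos: [0.515, -0.1816, 0.3452]
eef_rot: [-179.9, 35.1, 159.3]
ft_force: [-0.0, 0.1, -0.4]
gripper_width: 0.0439
t: 26.13
ee_pos: [0.4948, -0.1735, 0.3662]
eef_rot: [180.0, 35.3, 159.2]
ft_force: [-0.3, -0.8, -0.4]
gripper_width: 0.0442
939 a at rail 0.0113 yaw -2.4 lean 2.0 mean a 0.0047 b [-0.052  0.056] z [-0.248 -0.111] ring top 18 0.0078
945 a at rail 0.0112 yaw -2.4 lean 2.0 mean a 0.0047 b [-0.052  0.056] z [-0.249 -0.111] ring top 19 0.0083
940 a at rail 0.0111 yaw -2.4 lean 2.0 mean a 0.0047 b [-0.051  0.056] z [-0.248 -0.111] ring top 20 0.0077
947 a at rail 0.0111 yaw -2.4 lean 1.9 mean a 0.0047 b [-0.052  0.056] z [-0.248 -0.111] ring top 18 0.0084
944 a at rail 0.0113 yaw -2.4 lean 2.0 mean a 0.0047 b [-0.052  0.056] z [-0.249 -0.111] ring top 22 0.0094
936 a at rail 0.0113 yaw -2.5 lean 2.0 mean a 0.0047 b [-0.051  0.056] z [-0.248 -0.111] ring top 21 0.0091
```

View pics/f.png

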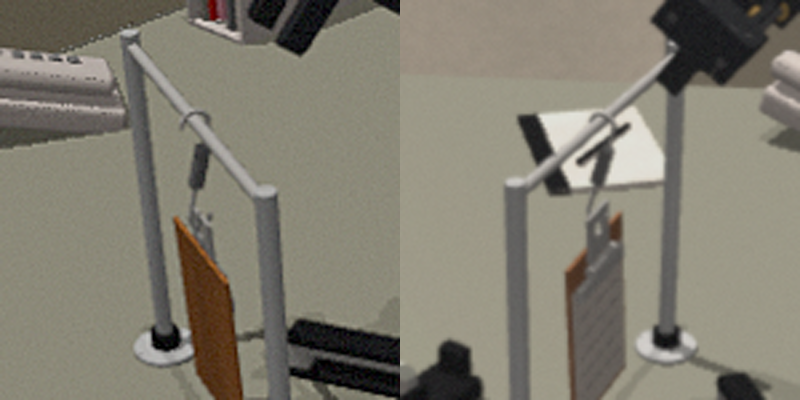

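```bash
python3 -c "
from cell import *
print(hand_in())"
```

```text
the job is handed in; nothing more can be done
None
```

I unhooked the S-hook, threaded its lower end through the clip hole from behind and lifted the clipboard out. I then hung hook and clipboard over the middle of the rail, opened the gripper, backed away and handed the job in at about 26.5 s of the 72 s allowed.

**Last checks:**
- **Camera:** six successive depth readings showed the clipboard still, leaning about 2° and turned 2.4° from square to the rail. The final picture shows the rail inside the upper curve and the tab in the lower curve.
- **Force:** the wrist force was near zero with the gripper well clear.
- **Other objects:** I did not measure whether the mouse, stapler, mug or tape moved; no unexpected contact showed in the wrist forces I read.

**Disagreements:**
- **Rail contact height:** the rail took the load about 2 mm lower than the hook geometry predicted (40.3 mm against 38.4 mm).
- **Board position:** before release, the side camera put the board about 10 mm nearer the robot than the scene camera did. Part of this is because the two cameras see opposite faces of the board.
- **First move:** it ran two wrist joints up against their limits before I turned the wrist the other way round. I saw no harm from it.

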